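Vent and unload the resin pressure pot

ROBOT

A 6-joint arm with a two-finger parallel gripper is mounted at the origin on the work surface. World frame = base frame: x ahead of the robot, y to its left, z up, the work surface at z = 0. Lengths are in m, angles in degrees, forces in N, time in s.
With the tool pointing down it reaches from about 0.4 to 0.825 m from the base axis. Payload 7 kg.
Tool frame: the origin (TCP) lies midway between the tips of the shut fingers; the grasp point (between the pads) lies 19 mm behind it; z points along the fingers, y is the line along which they close (so a half turn about z gives the same grasp; the last joint's range is limited). The gripper opens to 88 mm and grips with 3 to 60 N. Pads are 19 mm wide; open, the fingers measure 130 mm over their backs; the gripper's body (78 mm by 193 mm) begins 47 mm behind the grasp point.
Start: joints at [-53.05, 20.546, 0.682, 0, -70.136, -16.507], TCP at [0.236, -0.632, 0.198] pointing down, gripper open.
Joint ranges: [-176.03, 176.03], [-82.01, 121.73], [-58.28, 71.71], [-173.87, 95.51], [-174.79, -0.11], [-173.66, 173.66]. Speed limits (degrees/s): [136.94, 136.94, 172.46, 180, 180, 180].

INTERFACE

Orientations are given as [roll, pitch, yaw] about the fixed x, y, z axes, in that order (R = Rz(yaw) Ry(pitch) Rx(roll)).
In Python, from plant import r gives the robot as it stands.
- The arm moves only by the tool carry_out, never from a script. Its argument "deltas" is a list of rows, each a list of 3 entries, a list of its own where there are three numbers: the opening, from 0 (shut) to 1 (fully open), then the shift along the tool's x, y, z in mm, then the turn, a rotation vector about the tool's x, y, z in rad. In form: [[gripper, [tx, ty, tz], [rx, ry, rz]], ...]. A call has 1 to 12 rows; each row is the pose to reach, as a shift and turn from the pose commanded when the call began, along the tool's axes at that moment; what a row does not reach only later rows make up. A row lasts 1/10 s, in which the tool goes at most 50 mm and 8.59 degrees, less where a joint would pass 70% of its speed; a pose out of reach is approached as far as the arm can. A call with a gripper value outside its range is refused whole. The fingers move at their own pace and stop on an object; "squeeze" is the grip in N (left out, the last holds). Time passes only in rows, so rows that repeat a pose let the fingers close. It gives the time, the measured TCP pose, the force, the opening and the grip force at its end, in the units of the state.
- r.get_state(): the state, without advancing time (a new reading comes with each control period).
- r.capture(name): name is "side" or "top"; returns (picture, depth): 480x640x3 uint8, red, green, blue; 480x640 float32, m along the optical axis (not along the pixel's ray), 0 where there is no reading.
- r.get_calibration(name): a dict with "fov_y" (degrees; the focal length in pixels is half the picture's height over the tangent of half this angle, whatever the lens; pixels are square), "cx", "cy" (the principal point, pixels), "view" (4x4, takes a point from world to camera coordinates). Camera axes: x right, y down, z forward; pixel columns grow to the right and rows downward; lengths in m; the calibration is good to about 2 mm. A picture is of the moment at which its call begins. get_calibration takes no time and is no camera call.
- r.close_job(): hands the job in; it is judged then, once.
The state is a dict: "time_s": time; "joints": joint angles; "qd": joint speeds; "joint_torque": joint torques, N m; "tcp_pos": TCP position; "eef_rot": TCP orientation; "contact_force": force on the tool from outside, world axes, zero at the start; "moment": the same for the moment, N m; "gripper_width": finger opening in m; "gripper_force": force on a finger pad.
Only numpy, scipy, OpenCV 4.12 (cv2) and the standard library are available. Lean on these libraries where they do the work, as an engineer would, in place of code of your own. Each camera call takes 0.05 s, during which the arm holds its last target. There are 200 camera calls.

TASK

The castings in the pressure pot have cured. With the lid still screwed down, let the pressure out by opening the vent valve fully and leave it open, then unscrew the lid and lay it flat, handle up, in the middle of the cork mat. Take every mould out of the pot and lay it flat on the white board, one wholly on each card, never two on the same card, and leave the pliers, phone, bead case and glass alone.

Things in the scene. Friction and masses are not known exactly. Their poses are not given: they have to be found in the camera images.
- pot: round aluminium pressure pot, fixed. Origin at the centre of its foot on the bench, z up. Outside diameter 172, bore 160, flat inner floor 25 above the bench. A brass vent line leaves its side along the pot's +x (end 176 from the centre); the valve's upright stem is 130 from the centre. A gauge 40 across, 60 high stands 128 from the centre, 65 degrees clockwise from the vent line seen from above
- vent (a joint): angle of the vent valve's lever about its upright stem at pot x = 130, y = 0: 0 closed (lever across the line, pointing along the pot's +y), 1.571 rad open (lever in line with the vent line, pointing away from the pot along +x). Opens clockwise seen from above, hard stops at both ends, stiff (about 0.12 N m), stays where it is left
- vent_grip (a point): middle of the black grip of the vent lever, 50 from the stem axis and 75.5 above the bench. The grip is a level bar 12 wide, 14 high and 60 long (15 to 75 from the stem axis), its underside 68 above the bench with free room below
- lid: aluminium screw lid of the pot, 195 across with a 28 deep skirt, 0.4 to 0.75 kg. Origin at the centre of the skirt's lower edge, z up; 57 above the bench when screwed home. Unscrews anticlockwise seen from above, rising 24 per turn; free to lift off 240 degrees from home (home: lid yaw = pot yaw; starts 0 to 0.3 rad looser). Does not turn back by itself
- lid_grip (a point): on the lid's axis in the middle of the rib handle, 62 above the lid's origin. The handle is a solid rib 112 long (lid x), 18 wide (lid y), 36 high, standing on the flat top plate, which is 38 above the lid's origin; handle top 74 above the origin
- pot_rim (a point): centre of the pot's mouth, level with the rim, 85 above the bench. On the outside below the rim runs a three-start thread that holds the lid by three lugs in its skirt: it cannot be pulled off without unscrewing
- rack (a point): centre of the top face of a grey square rack plate 112 x 112 x 9 on the pot's inner floor, 34 above the bench, sides along the pot's x and y. It has four open square bays, 36 x 36, down to the floor, centred at pot x, y = 29 or -29; at the start each mould lies flat in a bay, standing 9 proud of the rack
- mat: square cork mat 235 x 235 x 4 fixed flat on the bench, for the lid. Origin at the centre of its underside
- board: white presentation board 185 x 185 x 8 fixed flat on the bench, with four printed cards lying flush on it in two rows of two. Origin at the centre of its underside, z up
- card0 (a point): centre of one square card, 64 x 64, edges parallel to the board's, on the top face of the board at board x = -40, y = -40
- card1 (a point): centre of one square card, 64 x 64, edges parallel to the board's, on the top face of the board at board x = -40, y = 40
- card2 (a point): centre of one square card, 64 x 64, edges parallel to the board's, on the top face of the board at board x = 40, y = -40
- card3 (a point): centre of one square card, 64 x 64, edges parallel to the board's, on the top face of the board at board x = 40, y = 40
- mouldA: closed two-part casting mould, a flat white square block 30 x 30 x 18 with two small red sprue dots on both faces, about 30 g; either face may be up. Origin in its middle, z along its 18 thickness. Lies in a bay of the rack in the pot at the start; may be absent
- mouldB: closed two-part casting mould, a flat white square block 30 x 30 x 18 with two small red sprue dots on both faces, about 30 g; either face may be up. Origin in its middle, z along its 18 thickness. Lies in a bay of the rack in the pot at the start; may be absent
- mouldC: closed two-part casting mould, a flat white square block 30 x 30 x 18 with two small red sprue dots on both faces, about 30 g; either face may be up. Origin in its middle, z along its 18 thickness. Lies in a bay of the rack in the pot at the start; may be absent
- mouldD: closed two-part casting mould, a flat white square block 30 x 30 x 18 with two small red sprue dots on both faces, about 30 g; either face may be up. Origin in its middle, z along its 18 thickness. Lies in a bay of the rack in the pot at the start; may be absent
- bead_case: small clear case of brass findings 27 x 108 x 24, loose, to be left alone. Origin at the centre of its underside
- phone: phone in a black case 75 x 150 x 9 lying on the bench, loose, to be left alone. Origin at the centre of its underside
- pliers: pink-handled pliers lying on the bench, about 54 x 175 x 12, long along y, loose, to be left alone. Origin on the bench near the middle of the handles
- tumbler: drinking glass 68 across and 90 high, loose, to be left alone. Origin at the centre of its underside
There are look-alikes about, which are no part of the job. What is shaped like the lid but pink or turquoise is not meant.

How it is judged:
By the outcome, as a careful person would: the job done as asked, in the order asked, and still so for the second after the job is handed in, with the robot touching nothing.
Of mouldA, mouldB, mouldC, mouldD only 3 to 4 are there at a start; the rules pass over those that are not, and their reading is None.
At some moment in a run one of mouldA, mouldB, mouldC, mouldD may be knocked a few centimetres aside while the robot is not near it.
Once in a run the grip may slacken for a moment while it holds something.
It also fails if it takes over 200 s, if anything falls off the work surface, if the arm or the gripper's body presses on something with over 40 N, if the wrist force passes 120 N, or if a joint passes its speed limit or range.

## Working session

There is one attempt and no reset: what is moved stays moved. The work goes in short steps, Python scripts to look and compute and a tool call to move; the robot and the scene stay as the last step left them, time stands still between calls to the robot, and variables do not carry over. Pictures are saved under pics/ and viewed, at most 14 in all, crops included, and the job is handed in when it is done.

Besides the shell and the picture viewer there is one more tool, called after "Request:" as a command line: name --argument value ..., lists and objects as JSON in quotes. carry_out: Moves the arm, as the interface text tells. Its arguments: {"type":"object","properties":{"deltas":{"type":"array"},"squeeze":{"type":"number"}},"required":["deltas"]}

```bash
ls; mkdir -p pics
cat > h.py <<'E'
import numpy as np, cv2
from plant import r
def cam(n):
    c=r.get_calibration(n); f=240/np.tan(np.radians(c['fov_y'])/2)
    return f,c['cx'],c['cy'],np.array(c['view'])
def ray(n,u,v,z):
    f,cx,cy,V=cam(n); Ci=np.linalg.inv(V)
    d=Ci[:3,:3]@np.array([(u-cx)/f,(v-cy)/f,1]); o=Ci[:3,3]
    return o+d*(z-o[2])/d[2]
def proj(n,p):
    f,cx,cy,V=cam(n); q=V@np.append(p,1); return f*q[0]/q[2]+cx,f*q[1]/q[2]+cy
def cloud(n,D):
    f,cx,cy,V=cam(n); v,u=np.mgrid[:480,:640]
    P=np.stack([(u-cx)/f*D,(v-cy)/f*D,D],-1); Ci=np.linalg.inv(V)
    W=P@Ci[:3,:3].T+Ci[:3,3]; W[D==0]=np.nan; return W
def shot(n,name):
    I,D=r.capture(n); cv2.imwrite(f'pics/{name}.png',I[:,:,::-1]); np.savez(f'/tmp/{name}.npz',I=I,D=D); return I,D
E
python3 - <<'E'
from h import *
for n in('top','side'):
    shot(n,n+'0'); print(n,cam(n))
print(r.get_state())
E
```

```text
pics
top (np.float64(598.2130519144343), 305.81351119264997, 239.8193893924265, array([[-2.39527104e-03, -9.99995986e-01,  1.51329025e-03,
        -8.64382233e-02],
       [-9.83464235e-01,  2.08162928e-03, -1.81090490e-01,
         4.83320021e-01],
       [ 1.81086613e-01, -1.92202764e-03, -9.83465274e-01,
         1.63879257e+00],
       [ 0.00000000e+00,  0.00000000e+00,  0.00000000e+00,
         1.00000000e+00]]))
side (np.float64(509.78642435078655), 323.95718052334394, 242.77673567744924, array([[-0.99839534, -0.05229526,  0.02172452,  0.44935515],
       [-0.05106617,  0.66563977, -0.74452397,  0.15552708],
       [ 0.02447438, -0.74443865, -0.66724217,  1.19067797],
       [ 0.        ,  0.        ,  0.        ,  1.        ]]))
{'time_s': 0.1, 'joints': array([-5.30507255e+01,  2.05860204e+01,  6.38730490e-01, -1.63824943e-02,
       -7.01365522e+01, -1.65063676e+01]), 'qd': array([-0.03515964, -0.03053252,  0.07549182,  0.07678002,  0.00387902,
        0.0618858 ]), 'joint_torque': array([-2.53629754e-03, -5.84164274e+01,  2.93748200e+01,  7.01565519e+00,
        1.00851417e-02, -4.03062415e-05]), 'tcp_pos': array([ 0.235546  , -0.63205237,  0.19753325]), 'eef_rot': array([ 1.79915237e+02, -9.05655808e-03, -1.59562664e+02]), 'contact_force': array([ 0.74867961, -0.10558165,  0.1898341 ]), 'moment': array([ 0.00817966, -0.00346073, -0.04141031]), 'gripper_force': 0.0, 'gripper_width': 0.08752500864773058}
```

View pics/top0.png

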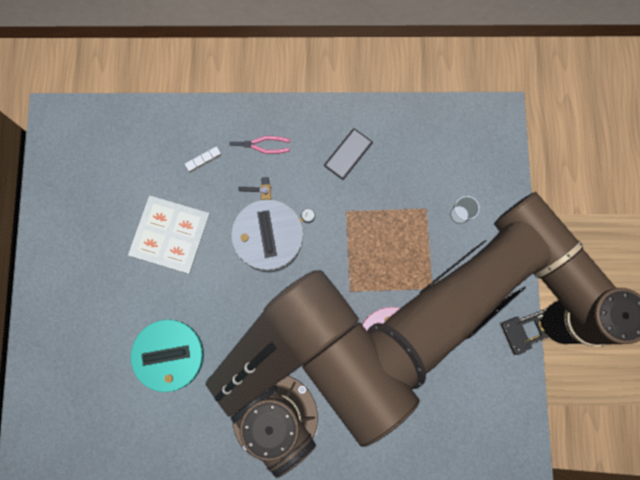

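View pics/side0.png

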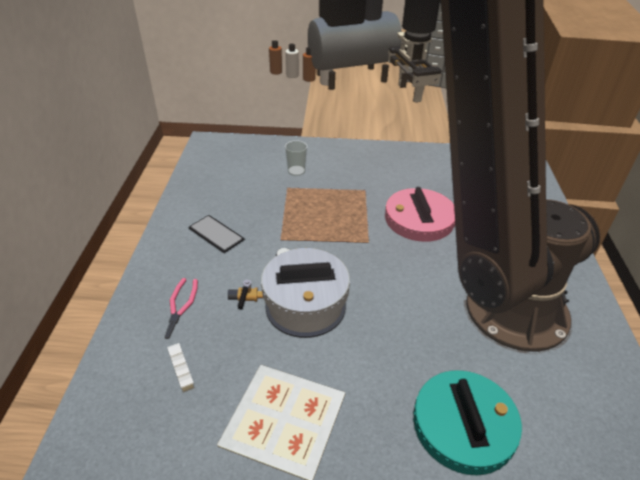

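The top view (up = +x, left = +y) shows the following:
- The grey lid is at about (267,235), with its handle nearly along x.
- The vent valve is at (265,188), with its lever pointing left to (240,189). The gauge is at (308,215).
- The board is at (168,235) and the mat at (389,250).
- The bead case is at (202,158), the pliers at (262,145), the phone at (348,153) and the glass at (465,209).

The side view agrees.

```bash
cat > m.py <<'E'
from h import *
d=np.load('/tmp/top0.npz'); I=d['I'];W=cloud('top',d['D'])
hsv=cv2.cvtColor(I,cv2.COLOR_RGB2HSV)
def big(m,box):
    u0,v0,u1,v1=box; k=np.zeros(m.shape,np.uint8); k[v0:v1,u0:u1]=m[v0:v1,u0:u1]
    n,l,s,c=cv2.connectedComponentsWithStats(k); i=1+s[1:,4].argmax(); return (l==i)
def rect(mask,z,n='top'):
    v,u=np.nonzero(mask); P=np.array([ray(n,a,b,z)[:2] for a,b in zip(u,v)])
    R=cv2.minAreaRect((P*1000).astype(np.float32)); return R,P.mean(0),len(P)
z=W[:,:,2]
# lid top plate
m=big((abs(z-np.nanmedian(z[225:245,240:255]))<.006),(220,190,312,280)); print('plate z',np.nanmedian(z[m]))
c=max(cv2.findContours(m.astype(np.uint8),cv2.RETR_EXTERNAL,cv2.CHAIN_APPROX_NONE)[0],key=cv2.contourArea)
Q=np.array([ray('top',a,b,np.nanmedian(z[m]))[:2]*1000 for a,b in c[:,0]]); print('lid circ',cv2.minEnclosingCircle(Q.astype(np.float32)),cv2.fitEllipse(Q.astype(np.float32)))
hm=big(hsv[:,:,2]<60,(245,200,290,265)); zt=np.nanpercentile(z[hm],80); print('handle z',zt,rect(hm&(z>zt-.006),zt))
print('lever',rect(big((hsv[:,:,2]<70),(232,180,258,198)),.0825))
br=(hsv[:,:,0]<25)&(hsv[:,:,1]>110)
print('brass',rect(big(br,(250,170,285,205)),.06), 'lever/valve z', np.nanmax(z[175:200,235:280]))
bm=big((hsv[:,:,1]<70)&(hsv[:,:,2]>170),(120,190,215,280)); bm=cv2.morphologyEx(bm.astype(np.uint8),cv2.MORPH_CLOSE,np.ones((15,15)))>0
print('board',rect(bm,.008))
print('mat',rect(big((hsv[:,:,0]<25)&(hsv[:,:,1]>70),(335,200,440,300)),.004))
E
python3 m.py
python3 - <<'E'
import cv2
I=cv2.imread('pics/top0.png')[165:280,215:330]; cv2.imwrite('pics/c1.png',cv2.resize(I,None,fx=5,fy=5,interpolation=cv2.INTER_CUBIC))
E
```

```text
plate z 0.09503521302908069
lid circ ((490.58428955078125, 19.707502365112305), 98.056396484375) ((491.6395263671875, 19.989723205566406), (189.39657592773438, 191.00262451171875), 130.825927734375)Traceback (most recent call last):
  File "m.py", line 15, in <module>
    hm=big(hsv[:,:,2]<60,(245,200,290,265)); zt=np.nanpercentile(z[hm],80); print('handle z',zt,rect(hm&(z>zt-.006),zt))
  File "m.py", line 6, in big
    n,l,s,c=cv2.connectedComponentsWithStats(k); i=1+s[1:,4].argmax(); return (l==i)
                                                     ~~~~~~~~~~~~~~^^
ValueError: attempt to get argmax of an empty sequence
```

View pics/c1.png

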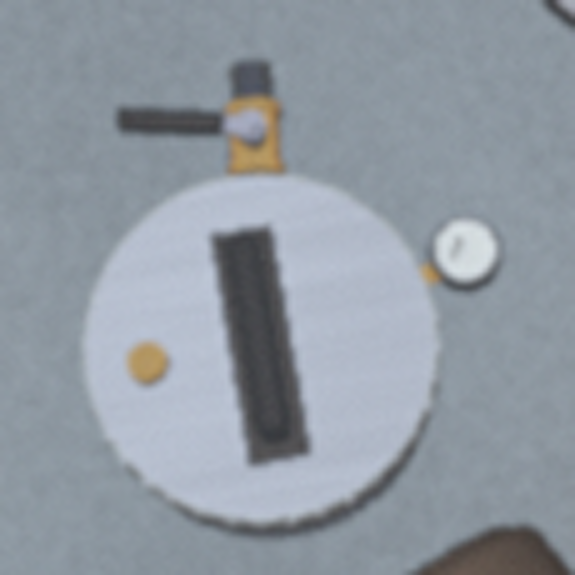

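The crop shows the lever pointing left, from the stem at about crop (248,125) to its tip at (120,120). The handle runs from (243,232) to (280,455), turned slightly anticlockwise, and the valve sits straight "up" from the pot.

```bash
sed -i 's/hsv\[:,:,2\]<60,(245/hsv[:,:,2]<90,(245/; s/hsv\[:,:,2\]<70),(232/hsv[:,:,2]<95),(232/' m.py; python3 m.py
python3 - <<'E'
from h import *
z=cloud('top',np.load('/tmp/top0.npz')['D'])
for n,c in [('levertip',(120,121)),('lever end',(220,124)),('stem',(248,125)),('gauge',(465,250)),('vent end',(252,65)),('h1',(243,238)),('h2',(270,435))]:
    u,v=215+(c[0]-2)/5,165+(c[1]-2)/5; w=z[int(round(v)),int(round(u))]; print(n,w, ray('top',u,v,.0825),ray('top',u,v,.06),ray('top',u,v,.131))
E
```

```text
plate z 0.09503521302908069
lid circ ((490.58428955078125, 19.707502365112305), 98.056396484375) ((491.6395263671875, 19.989723205566406), (189.39657592773438, 191.00262451171875), 130.825927734375)
handle z 0.13096780372699265 (((490.4105224609375, 19.759767532348633), (109.03424072265625, 17.48183250427246), 9.878946304321289), array([0.49113449, 0.01972034]), 227)
lever (((620.661865234375, 73.60151672363281), (50.43650817871094, 11.534097671508789), 89.8860855102539), array([0.62065985, 0.07369981]), 75)
brass (((610.542724609375, 24.69504165649414), (20.433984756469727, 22.58310317993164), 0.6225674152374268), array([0.60703911, 0.02457942]), 39) lever/valve z 0.09492395515596908
levertip [0.62072964 0.0987143  0.08242123] [0.62128705 0.09983211 0.0825    ] [0.62745083 0.1023944  0.06      ] [0.60800068 0.09430895 0.131     ]
lever end [0.62302115 0.04358068 0.07363893] [0.61944636 0.04398646 0.0825    ] [0.62558453 0.04577161 0.06      ] [0.6062152  0.04013848 0.131     ]
stem [0.61697697 0.02871483 0.08511315] [0.61883881 0.02835145 0.0825    ] [0.62496852 0.02991902 0.06     
[... 469 characters left out ...]
702046 0.131     ]
h2 [0.43674083 0.01132672 0.11700927] [0.44348776 0.01451694 0.0825    ] [0.4471773  0.01589199 0.06      ] [0.43553476 0.01155294 0.131     ]Traceback (most recent call last):
  File "m.py", line 20, in <module>
    print('board',rect(bm,.008))
                  ~~~~^^^^^^^^^
  File "m.py", line 8, in rect
    v,u=np.nonzero(mask); P=np.array([ray(n,a,b,z)[:2] for a,b in zip(u,v)])
                                      ~~~^^^^^^^^^
  File "h.py", line 7, in ray
    f,cx,cy,V=cam(n); Ci=np.linalg.inv(V)
              ~~~^^^
  File "h.py", line 4, in cam
    c=r.get_calibration(n); f=240/np.tan(np.radians(c['fov_y'])/2)
ValueError: time passes only in moves, steps and waits
```

```bash
cat >> h.py <<'E'
import functools
cam=functools.lru_cache(None)(cam)
from scipy.spatial.transform import Rotation as Ro
def go(pts,down=True):
    """world targets (x,y,z m, yaw deg) -> tool-frame shifts (mm) and turns (rad) from the present pose"""
    s=r.get_state(); R0=Ro.from_euler('xyz',s['eef_rot'],degrees=True)
    print('t',round(s['time_s'],2),'tcp',np.round(s['tcp_pos']*1000,1),'rot',np.round(s['eef_rot'],1),'j',np.round(s['joints']),'F',np.round(s['contact_force'],1),'w',round(s['gripper_width']*1000,1),'gf',round(float(s['gripper_force']),1))
    for x,y,z,a in pts:
        t=R0.inv().apply(np.array([x,y,z])-s['tcp_pos'])*1000
        w=(R0.inv()*Ro.from_euler('xyz',[180,0,a],degrees=True)).as_rotvec()
        print((x,y,z,a),'->',np.round(t,1).tolist(),np.round(w,3).tolist())
E
python3 m.py | tail -3
python3 -c "
from h import *
go([(.6205,.072,.20,-88),(.6205,.074,.0565,-88)])"
```

```text
brass (((610.542724609375, 24.69504165649414), (20.433984756469727, 22.58310317993164), 0.6225674152374268), array([0.60703911, 0.02457942]), 39) lever/valve z 0.09492395515596908
board (((508.8555908203125, 308.5037841796875), (187.21112060546875, 187.74237060546875), 73.24327850341797), array([0.50826387, 0.30840827]), 4140)
mat (((462.58734130859375, -324.4917907714844), (231.81417846679688, 231.84828186035156), 1.9799494743347168), array([ 0.46128578, -0.32408286]), 6364)
t 0.1 tcp [ 235.5 -632.1  197.5] rot [ 179.9   -0.  -159.6] j [-53.  21.   1.  -0. -70. -17.] F [ 0.7 -0.1  0.2] w 87.5 gf 0.0
(0.6205, 0.072, 0.2, -88) -> [-606.6, 525.3, -1.8] [0.001, 0.001, -1.249]
(0.6205, 0.074, 0.0565, -88) -> [-607.3, 527.0, 141.7] [0.001, 0.001, -1.249]
```

Request:
carry_out --deltas '[[0.35,[-607,525,-10],[0,0,-1.249]],[0.35,[-607,525,-10],[0,0,-1.249]],[0.35,[-607,525,-10],[0,0,-1.249]],[0.35,[-607,525,-10],[0,0,-1.249]],[0.35,[-607,525,-10],[0,0,-1.249]],[0.35,[-607,525,-10],[0,0,-1.249]],[0.35,[-607,525,-10],[0,0,-1.249]],[0.35,[-607,525,-10],[0,0,-1.249]],[0.35,[-607,525,-10],[0,0,-1.249]],[0.35,[-607,525,-10],[0,0,-1.249]],[0.35,[-607,525,-10],[0,0,-1.249]],[0.35,[-607,525,-10],[0,0,-1.249]]]' --squeeze 20

```text
time_s: 1.3
tcp_pos: [0.5242, -0.1041, 0.2059]
eef_rot: [-180.0, 0.0, -88.0]
contact_force: [0.7, -1.1, 0.7]
gripper_width: 0.0303
gripper_force: 0.0
```

```bash
python3 -c "
from h import *
go([(.6205,.072,.20,-88),(.6205,.074,.0565,-88)])"
```

```text
t 1.3 tcp [ 524.2 -104.1  205.9] rot [-180.    0.  -88.] j [ 10.   7. -16.  -0. -67.  -8.] F [ 0.7 -1.1  0.7] w 30.3 gf 0.0
(0.6205, 0.072, 0.2, -88) -> [-172.6, -102.4, 5.9] [-0.0, 0.0, 0.0]
(0.6205, 0.074, 0.0565, -88) -> [-174.6, -102.5, 149.4] [-0.0, 0.0, 0.0]
```

Request:
carry_out --deltas '[[0.35,[-173,-102,6],[0,0,0]],[0.35,[-173,-102,6],[0,0,0]],[0.35,[-173,-102,6],[0,0,0]],[0.35,[-173,-102,6],[0,0,0]],[0.35,[-173,-102,6],[0,0,0]],[0.35,[-173,-102,6],[0,0,0]],[0.35,[-173,-102,6],[0,0,0]]]'

```text
time_s: 2.0
tcp_pos: [0.6192, 0.0698, 0.1995]
eef_rot: [179.9, -0.0, -88.0]
contact_force: [-0.6, 0.9, -1.3]
gripper_width: 0.0305
gripper_force: 0.0
```

```bash
python3 -c "
from h import *
go([(.6205,.074,.0565,-88)])
shot('side','side1')
I=cv2.imread('pics/side1.png')[180:360,170:390]; cv2.imwrite('pics/c2.png',cv2.resize(I,None,fx=3,fy=3))"
```

```text
t 2.0 tcp [619.2  69.8 199.5] rot [179.9  -0.  -88. ] j [ 24.  16.  -6.  -0. -68. -22.] F [-0.6  0.9 -1.3] w 30.5 gf 0.0
(0.6205, 0.074, 0.0565, -88) -> [-4.2, -1.6, 143.0] [0.001, -0.0, -0.0]
```

View pics/c2.png

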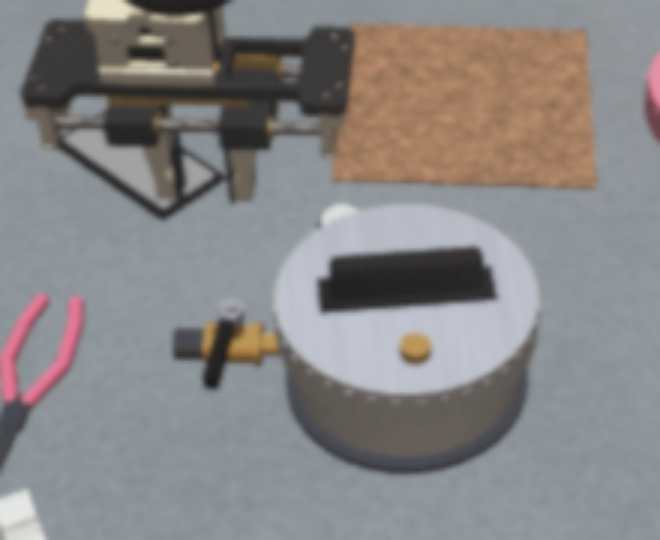

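Request:
carry_out --deltas '[[0.35,[-17,-1,40],[0,0,0]],[0.35,[-17,-1,80],[0,0,0]],[0.35,[-17,-1,110],[0,0,0]],[0.35,[-17,-1,139],[0,0,0]],[0.35,[-17,-1,139],[0,0,0]],[0.35,[-17,-1,139],[0,0,0]],[0.0,[-17,-1,139],[0,0,0]],[0.0,[-17,-1,139],[0,0,0]],[0.0,[-17,-1,139],[0,0,0]],[0.0,[-17,-1,139],[0,0,0]]]' --squeeze 15

```text
time_s: 3.05
tcp_pos: [0.6205, 0.0874, 0.0617]
eef_rot: [-179.9, 0.0, -88.0]
contact_force: [-0.5, -0.9, -0.1]
gripper_width: 0.0044
gripper_force: 0.0
```

```bash
python3 -c "
from h import *
S=np.array([.6204,.0252]);p=[]
for a in range(8,105,8):
    q=np.radians(92-a); p.append((*np.round(S+.062*np.array([np.cos(q),np.sin(q)]),4),.060,-88-a))
go(p)"
```

```text
t 3.05 tcp [620.5  87.4  61.7] rot [-179.9    0.   -88. ] j [ 26.  23. -16.   0. -52. -24.] F [-0.5 -0.9 -0.1] w 4.4 gf 0.0
(np.float64(0.6269), np.float64(0.0869), 0.06, -96) -> [0.8, -6.4, 1.7] [-0.001, 0.001, 0.14]
(np.float64(0.6354), np.float64(0.0854), 0.06, -104) -> [2.6, -14.8, 1.7] [-0.001, 0.001, 0.279]
(np.float64(0.6436), np.float64(0.0827), 0.06, -112) -> [5.5, -22.9, 1.7] [-0.001, 0.001, 0.419]
(np.float64(0.6514), np.float64(0.0789), 0.06, -120) -> [9.6, -30.6, 1.7] [-0.001, 0.001, 0.559]
(np.float64(0.6586), np.float64(0.0741), 0.06, -128) -> [14.7, -37.6, 1.8] [-0.001, 0.001, 0.698]
(np.float64(0.665), np.float64(0.0683), 0.06, -136) -> [20.7, -43.8, 1.8] [-0.001, 0.001, 0.838]
(np.float64(0.6706), np.float64(0.0616), 0.06, -144) -> [27.6, -49.2, 1.8] [-0.001, 0.001, 0.977]
(np.float64(0.6751), np.float64(0.0543), 0.06, -152) -> [35.0, -53.4, 1.8] [-0.001, 0.001, 1.117]
(np.float64(0.6787), np.float64(0.0464), 0.06, -160) -> [43.0, -56.7, 1.8] [-0.001, 0.001, 1.257]
(np.float64(0.681), np.float64(0.0381), 0.06, -168) -> [51.4, -58.7, 1.8] [-0.001, 0.001, 1.396]
(np.float64(0.6822), np.float64(0.0295), 0.06, -176) -> [60.1, -59.6, 1.8] [-0.001, 0.001, 1.536]
(np.float64(0.6822), np.float64(0.0209), 0.06, -184) -> [68.6, -59.3, 1.8] [-0.0, 0.001, 1.676]
(np.float64(0.681), np.float64(0.0123), 0.06, -192) -> [77.2, -57.8, 1.7] [-0.0, 0.002, 1.815]
```

```bash
python3 -c "
from h import *
print(r.get_state()['gripper_width'])
I,D=shot('side','side2')
I=cv2.imread('pics/side2.png')[180:360,170:390]; cv2.imwrite('pics/c3.png',cv2.resize(I,None,fx=3,fy=3))"
```

```text
0.0044392796281250944
```

View pics/c3.png

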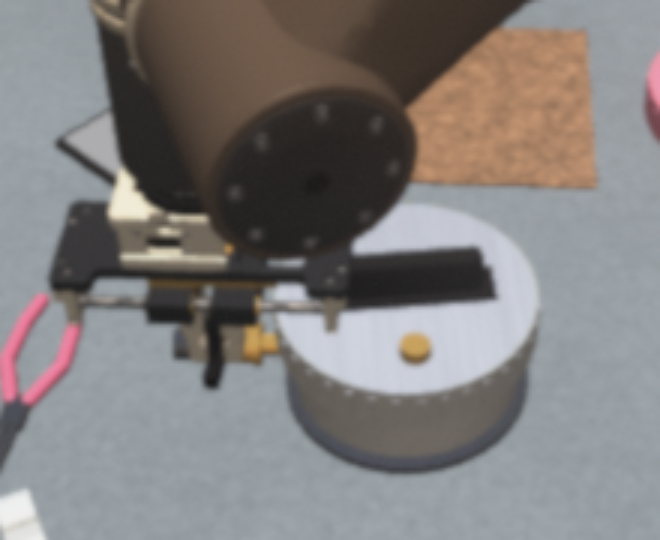

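The side crop shows the fingers at (200,340) and (230,340) straddling the lever at (213,350), with the body clear of the handle. I'll let the fingers settle.

Request:
carry_out --deltas '[[0.0,[0,0,0],[0,0,0]],[0.0,[0,0,0],[0,0,0]]]'

```text
time_s: 3.3
tcp_pos: [0.6201, 0.0873, 0.0609]
eef_rot: [180.0, 0.0, -88.0]
contact_force: [-0.1, 0.5, -0.2]
gripper_width: 0.0002
gripper_force: 0.0
```

```bash
python3 -c "
from h import *
I,D=shot('side','side3')
W=cloud('side',D)
print(proj('side',np.array([.6201,.0873,.0609])),proj('side',np.array([.6204,.0252,.082])),proj('side',np.array([.6204,.1,.0755])))
for u,v in [(232,285),(237,290),(240,295),(241,303),(246,290),(250,290)]: print(u,v,W[v,u])
I=cv2.imread('pics/side3.png')[250:330,200:300]; cv2.imwrite('pics/c4.png',cv2.resize(I,None,fx=6,fy=6))"
```

```text
(np.float64(243.80207644451218), np.float64(306.0835095390368)) (np.float64(247.61188358133393), np.float64(278.59756679343604)) (np.float64(242.07443697422502), np.float64(306.0604839047163))
232 285 [0.62806074 0.12551504 0.16662778]
237 290 [0.62681666 0.09940127 0.12423987]
240 295 [0.62228329 0.0980904  0.10794296]
241 303 [0.62231555 0.09830842 0.08317896]
246 290 [0.60784782 0.10029897 0.12668762]
250 290 [0.60509318 0.07754315 0.10241761]
```

View pics/c4.png

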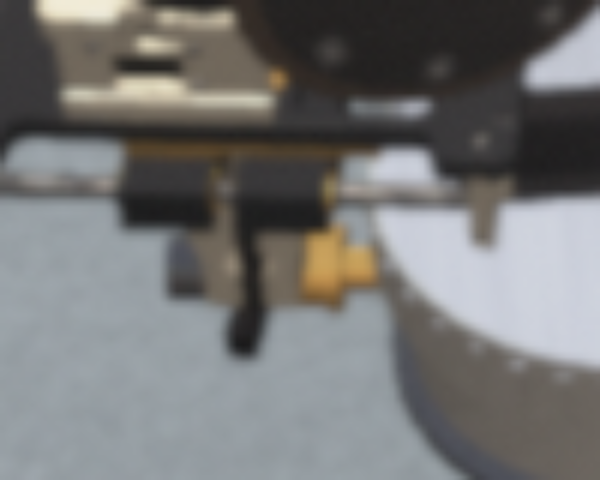

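```bash
python3 -c "
from h import *
d=np.load('/tmp/side3.npz');I=d['I'];W=cloud('side',d['D'])
for u in (236,240,247):
  for v in range(284,314,2): print(u,v,I[v,u],np.round(W[v,u]*1000,0))
print(proj('side',np.array([.6201,.097,.0609])))"
```

```text
236 284 [90 78 63] [627. 100. 143.]
236 286 [91 84 73] [628.  99. 135.]
236 288 [101  93  82] [628. 101. 132.]
236 290 [112 103  91] [629.  99. 123.]
236 292 [114 104  92] [630.  99. 117.]
236 294 [117 108  95] [630.  99. 111.]
236 296 [114 104  92] [631.  99. 106.]
236 298 [112 103  90] [632.  97.  97.]
236 300 [118 114 108] [632. 100.  94.]
236 302 [145 153 157] [654.  23.  -1.]
236 304 [144 152 156] [653.  31.   1.]
236 306 [141 149 154] [653.  34.  -3.]
236 308 [148 156 161] [650.  44.   2.]
236 310 [149 158 162] [649.  49.   2.]
236 312 [151 159 164] [650.  51.  -3.]
240 284 [35 34 35] [612. 126. 171.]
240 286 [34 34 33] [612. 127. 166.]
240 288 [37 36 35] [nan nan nan]
240 290 [41 38 35] [620. 100. 125.]
240 292 [58 53 48] [622.  97. 116.]
240 294 [80 74 65] [622.  99. 112.]
240 296 [69 64 57] [623.  97. 103.]
240 298 [74 68 61] [623.  97.  98.]
240 300 [72 66 59] [624.  96.  90.]
240 302 [43 40 39] [625.  94.  82.]
240 304 [39 37 38] [625.  99.  80.]
240 306 [31 29 30] [623. 106.  82.]
240 308 [39 40 41] [624. 103.  73.]
240 310 [127 133 138] [641.  48.   0.]
240 312 [149 157 162] [639.  54.   1.]
247 284 [32 32 32] [598. 127. 174.]
247 286 [30 31 31] [599. 124. 165.]
247 288 [60 56 52] [599. 127. 161.]
247 290 [111 102  90] [606. 100. 126.]
247 292 [113 103  91] [606. 101. 121.]
247 294 [114 104  92] [607.  99. 113.]
247 296 [113 103  91] [607.  99. 107.]
247 298 [113 104  92] [609.  96.  98.]
247 300 [115 109 101] [608. 100.  96.]
247 302 [146 152 156] [629.  21.  -1.]
247 304 [153 161 166] [628.  28.   0.]
247 306 [152 160 165] [626.  35.   1.]
247 308 [155 163 168] [625.  42.   2.]
247 310 [153 161 166] [625.  45.  -2.]
247 312 [151 159 165] [623.  54.   2.]
(np.float64(243.03593381288815), np.float64(309.5132003143892))
```

```bash
python3 -c "
from h import *
for dz in (0,.015,.03): print(dz,proj('side',np.array([.6192+.025,.0793,.1995+dz])),proj('side',np.array([.6192-.025,.0793,.1995+dz])))
d=np.load('/tmp/side1.npz');I=d['I'];W=cloud('side',d['D'])
for u in (223,225,229,248,251):
  for v in range(232,252,2): print(u,v,I[v,u],np.round(W[v,u]*1000,0))
s=r.get_state();print(s['joints'],s['tcp_pos'])"
```

```text
0 (np.float64(226.64142816348556), np.float64(256.28814688822797)) (np.float64(251.64393164946074), np.float64(257.58931451711555))
0.015 (np.float64(225.83700202725183), np.float64(250.7538794988175)) (np.float64(251.08800079642202), np.float64(252.06127856088662))
0.03 (np.float64(225.01638081653266), np.float64(245.1081937099333)) (np.float64(250.52086389750417), np.float64(246.42181251544963))
223 232 [106  99  87] [643.  84. 267.]
223 234 [105  97  86] [644.  82. 260.]
223 236 [106  98  87] [645.  82. 255.]
223 238 [108  98  88] [645.  83. 251.]
223 240 [107  99  88] [646.  82. 246.]
223 242 [109 101  90] [646.  85. 243.]
223 244 [110 102  92] [646.  86. 238.]
223 246 [135 132 130] [ 720. -157.    8.]
223 248 [125 125 126] [ 718. -147.   10.]
223 250 [52 50 51] [ 716. -138.   11.]
225 232 [100  93  82] [640.  81. 265.]
225 234 [103  95  85] [641.  81. 260.]
225 236 [122 112  99] [641.  82. 256.]
225 238 [132 122 108] [642.  82. 250.]
225 240 [112 103  92] [642.  81. 244.]
225 242 [106  98  87] [643.  81. 239.]
225 244 [106  98  87] [643.  81. 234.]
225 246 [131 129 126] [ 714. -
[... 675 characters left out ...]
98.  82. 243.]
248 244 [91 85 76] [598.  81. 237.]
248 246 [91 89 84] [599.  80. 231.]
248 248 [134 140 144] [ 656. -159.    3.]
248 250 [145 153 158] [ 655. -154.    1.]
251 232 [106  98  87] [590.  81. 269.]
251 234 [107  99  88] [591.  79. 262.]
251 236 [107  98  87] [591.  80. 258.]
251 238 [106  98  88] [590.  86. 257.]
251 240 [107  98  87] [592.  80. 247.]
251 242 [106  98  87] [592.  82. 244.]
251 244 [107  98  88] [592.  81. 238.]
251 246 [110 106 100] [593.  80. 232.]
251 248 [145 152 156] [ 649. -163.    0.]
251 250 [146 154 158] [ 648. -158.   -2.]
[ 2.58490183e+01  2.26777882e+01 -1.55444348e+01 -7.86595904e-04
 -5.17834850e+01 -2.38387897e+01] [0.62009523 0.0873015  0.06081039]
```

The depth cloud from the side camera puts the real fingertips about 31 mm higher than the reported TCP, and it does so in both pictures (z 0.231 against 0.1995, and 0.092 against 0.061). The fingers therefore closed above the lever. From here I'll treat real tip z as reported + 31 mm, reopen and go lower.

Request:
carry_out --deltas '[[0.38,[0,0,-3],[0,0,0]],[0.38,[0,0,-3],[0,0,0]],[0.38,[0,0,-3],[0,0,0]],[0.38,[0,0,-3],[0,0,0]],[0.38,[0,0,15],[0,0,0]],[0.38,[0,0,32],[0,0,0]],[0.38,[0,0,32],[0,0,0]],[0.0,[0,0,32],[0,0,0]],[0.0,[0,0,32],[0,0,0]],[0.0,[0,0,32],[0,0,0]],[0.0,[0,0,32],[0,0,0]],[0.0,[0,0,32],[0,0,0]]]' --squeeze 15

```text
time_s: 4.55
tcp_pos: [0.6211, 0.0879, 0.0299]
eef_rot: [-179.9, 0.1, -88.0]
contact_force: [0.6, 3.0, 3.8]
gripper_width: 0.012
gripper_force: 15.0
```

Request:
carry_out --deltas '[[0.0,[0.5,-8.1,0],[0,0,0.131]],[0.0,[2.1,-16.0,0],[0,0,0.262]],[0.0,[4.7,-23.7,0],[0,0,0.393]],[0.0,[8.3,-31,0],[0,0,0.524]],[0.0,[12.8,-37.7,0],[0,0,0.654]],[0.0,[18.2,-43.8,0],[0,0,0.785]],[0.0,[24.3,-49.2,0],[0,0,0.916]],[0.0,[31,-53.7,0],[0,0,1.047]],[0.0,[38.3,-57.3,0],[0,0,1.178]],[0.0,[46,-59.9,0],[0,0,1.309]],[0.0,[53.9,-61.5,0],[0,0,1.44]],[0.0,[60,-62,0],[0,0,1.54]]]'

```text
time_s: 5.75
tcp_pos: [0.6823, 0.0311, 0.0296]
eef_rot: [179.9, -0.1, -176.6]
contact_force: [-16.7, 29.3, 16.4]
gripper_width: 0.0124
gripper_force: 15.0
```

```bash
python3 -c "
from h import *
go([])"
```

```text
t 5.75 tcp [682.3  31.1  29.6] rot [ 1.799e+02 -1.000e-01 -1.766e+02] j [  19.   29.   -9.   -0.  -52. -105.] F [-16.7  29.3  16.4] w 12.4 gf 15.0
```

Request:
carry_out --deltas '[[0.3,[0,0,0],[0,0,0]],[0.3,[0,0,0],[0,0,0]],[0.3,[0,0,0],[0,0,0]],[0.3,[0,0,0],[0,0,0]],[0.3,[0,0,-60],[0,0,0]],[0.3,[0,0,-110],[0,0,0]],[0.3,[0,100,-120],[0,0,0]],[0.3,[0,150,-120],[0,0,0]],[0.3,[0,150,-120],[0,0,0]]]'

```text
time_s: 6.65
tcp_pos: [0.6744, 0.1786, 0.1497]
eef_rot: [180.0, 0.1, -176.3]
contact_force: [1.1, 0.2, -0.8]
gripper_width: 0.0261
gripper_force: 0.0
```

```bash
python3 -c "
from h import *
shot('side','side4');I,D=shot('top','top1')
W=cloud('side',np.load('/tmp/side4.npz')['D']); J=np.load('/tmp/side4.npz')['I']
m=(J.max(2)<70)&(abs(W[:,:,2]-.078)<.008)&(W[:,:,0]>.6); P=W[m]; print(len(P)); 
if len(P)>5:
  c=P.mean(0); e=np.linalg.svd((P-c)[:,:2])[2][0]; print(c,np.degrees(np.arctan2(e[1],e[0])),P.min(0),P.max(0))
go([])
a=cv2.imread('pics/side4.png')[230:350,180:340];b=I[150:270,215:375,::-1]
cv2.imwrite('pics/c5.png',np.hstack([cv2.resize(a,None,fx=2.5,fy=2.5),cv2.resize(b,None,fx=2.5,fy=2.5)]))"
```

```text
128
[ 0.66665067 -0.12213539  0.07937703] 90.86428561919138 [ 0.64028941 -1.33765689  0.0705535 ] [0.7363154  0.042747   0.08527974]
t 6.75 tcp [674.4 183.1 149.3] rot [ 1.799e+02  1.000e-01 -1.760e+02] j [  31.   24.    0.   -0.  -66. -117.] F [ 0.1 -1.  -0. ] w 26.6 gf 0.0
```

View pics/c5.png

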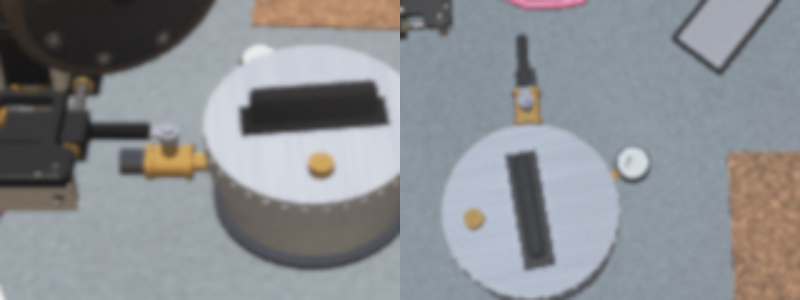

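Side crop: the lever now points away from the pot in line with the vent. Top crop: the lever runs from (525,95) to its tip at (522,38). I'll measure the angle.

```bash
python3 -c "
from h import *
d=np.load('/tmp/top1.npz');I=d['I'];W=cloud('top',d['D'])
m=(I.max(2)<110)&(abs(W[:,:,2]-.08)<.009); m[:,:250]=0;m[:,280:]=0;m[:155]=0;m[186:]=0
v,u=np.nonzero(m); P=np.array([ray('top',a,b,.0825)[:2] for a,b in zip(u,v)]); c=P.mean(0);e=np.linalg.svd(P-c)[2][0]
print(len(P),c,np.degrees(np.arctan(e[1]/e[0])),P.min(0),P.max(0))
print(np.degrees(np.arctan2(c[1]-.0255,c[0]-.6204)))
go([(.4905,.0197,.17,-170),(.4905,.0197,.0695,-170)])"
```

```text
79 [0.66413757 0.03058207] 1.945039820072414 [0.63501647 0.02351209] [0.6932414  0.03529947]
6.627738413447273
t 6.75 tcp [674.4 183.1 149.3] rot [ 1.799e+02  1.000e-01 -1.760e+02] j [  31.   24.    0.   -0.  -66. -117.] F [ 0.1 -1.  -0. ] w 26.6 gf 0.0
(0.4905, 0.0197, 0.17, -170) -> [194.9, -150.0, -21.1] [0.001, 0.002, -0.104]
(0.4905, 0.0197, 0.0695, -170) -> [195.1, -150.1, 79.4] [0.001, 0.002, -0.104]
```

Request:
carry_out --deltas '[[0.7,[195,-150,-20],[0,0,-0.104]],[0.7,[195,-150,-20],[0,0,-0.104]],[0.7,[195,-150,-20],[0,0,-0.104]],[0.7,[195,-150,-20],[0,0,-0.104]],[0.7,[195,-150,-20],[0,0,-0.104]],[0.7,[195,-150,-20],[0,0,-0.104]],[0.7,[195,-150,-20],[0,0,-0.104]],[0.7,[195,-150,-20],[0,0,-0.104]]]' --squeeze 40

```text
time_s: 7.55
tcp_pos: [0.4903, 0.0153, 0.1689]
eef_rot: [-180.0, 0.0, -170.3]
contact_force: [-0.0, 0.6, 0.2]
gripper_width: 0.0611
gripper_force: 0.0
```

```bash
python3 -c "
from h import *
go([(.4905,.0197,.0695,-170)])"
```

```text
t 7.55 tcp [490.3  15.3 168.9] rot [-180.     0.  -170.3] j [  25.    4.  -25.    0.  -61. -105.] F [-0.   0.6  0.2] w 61.1 gf 0.0
(0.4905, 0.0197, 0.0695, -170) -> [-0.8, 4.3, 99.4] [-0.0, 0.001, -0.005]
```

Request:
carry_out --deltas '[[0.7,[0,3,45],[0,0,0]],[0.7,[0,3,80],[0,0,0]],[0.7,[0,3,99],[0,0,0]],[0.7,[0,3,99],[0,0,0]],[0.7,[0,3,99],[0,0,0]]]'

```text
time_s: 8.05
tcp_pos: [0.4897, 0.0187, 0.0687]
eef_rot: [-180.0, -0.1, -170.2]
contact_force: [0.2, -0.0, 0.3]
gripper_width: 0.0614
gripper_force: 0.0
```

Request:
carry_out --deltas '[[0.0,[0,0,0],[0,0,0]],[0.0,[0,0,0],[0,0,0]],[0.0,[0,0,0],[0,0,0]],[0.0,[0,0,0],[0,0,0]],[0.0,[0,0,0],[0,0,0]],[0.0,[0,0,0],[0,0,0]]]'

```text
time_s: 8.65
tcp_pos: [0.4893, 0.0184, 0.0698]
eef_rot: [180.0, 0.0, -170.3]
contact_force: [-1.0, 3.4, -1.3]
gripper_width: 0.0189
gripper_force: 2.0
```

Request:
carry_out --deltas '[[0.0,[0,0,0],[0,0,0]],[0.0,[0,0,0],[0,0,0]],[0.0,[0,0,-0.4],[0,0,-0.1]],[0.0,[0,0,-0.8],[0,0,-0.2]],[0.0,[0,0,-1.2],[0,0,-0.3]],[0.0,[0,0,-1.6],[0,0,-0.4]],[0.0,[0,0,-2.0],[0,0,-0.5]],[0.0,[0,0,-2.0],[0,0,-0.5]]]' --squeeze 45

```text
time_s: 9.45
tcp_pos: [0.4885, 0.0179, 0.0709]
eef_rot: [180.0, -0.1, -141.6]
contact_force: [0.8, 1.5, -6.8]
gripper_width: 0.0179
gripper_force: 45.0
```

```bash
python3 -c "
from h import *
s=r.get_state();print(s['moment'],s['gripper_force'],s['contact_force'],s['eef_rot'])"
```

```text
[ 0.54603257 -0.09942461  0.08966334] 44.98380124568939 [ 0.79063745  1.54365644 -6.78473944] [ 1.79958279e+02 -7.44295243e-02 -1.41572295e+02]
```

Request:
carry_out --deltas '[[0.0,[0,0,-0.5],[0,0,-0.14]],[0.0,[0,0,-1.1],[0,0,-0.28]],[0.0,[0,0,-1.6],[0,0,-0.42]],[0.0,[0,0,-2.1],[0,0,-0.56]],[0.0,[0,0,-2.7],[0,0,-0.7]],[0.0,[0,0,-3.2],[0,0,-0.84]],[0.0,[0,0,-3.7],[0,0,-0.98]],[0.0,[0,0,-4.3],[0,0,-1.12]],[0.0,[0,0,-4.8],[0,0,-1.26]],[0.0,[0,0,-5.3],[0,0,-1.4]],[0.0,[0,0,-5.9],[0,0,-1.54]],[0.0,[0,0,-6.4],[0,0,-1.68]]]'

```text
time_s: 10.65
tcp_pos: [0.4913, 0.0155, 0.0764]
eef_rot: [-180.0, -0.2, -45.7]
contact_force: [23.0, -10.2, -30.2]
gripper_width: 0.032
gripper_force: 75.0
```

```bash
python3 -c "
from h import *
go([])
s=r.get_state();print(s['moment'])"
```

```text
t 10.65 tcp [491.3  15.5  76.4] rot [-180.    -0.2  -45.7] j [ 25.  10. -32.   0. -48.  19.] F [ 23.  -10.2 -30.2] w 32.0 gf 75.0
[-4.03879505 -7.63293638 -2.94960732]
```

```bash
python3 -c "
from h import *
shot('side','side5');I,D=shot('top','top2')
a=cv2.imread('pics/side5.png')[200:360,200:400];b=I[150:310,200:400,::-1]
cv2.imwrite('pics/c6.png',np.hstack([cv2.resize(a,None,fx=2,fy=2),cv2.resize(b,None,fx=2,fy=2)]))"
```

```text
(no output)
```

View pics/c6.png

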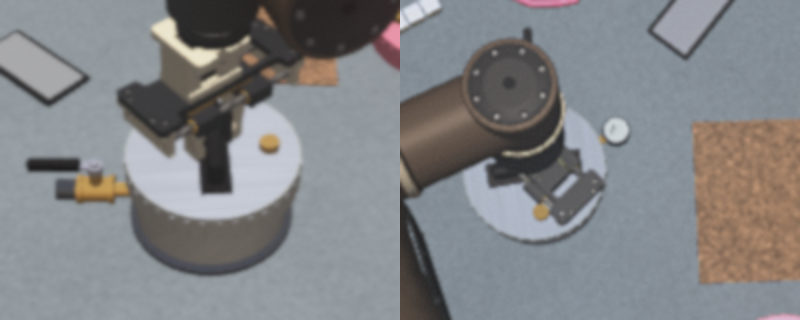

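The lid turned to a yaw of about 95° (handle towards the side camera, knob towards −x), then slipped in the grip. I'll open, rise and measure the handle yaw.

Request:
carry_out --deltas '[[0.8,[0,0,0],[0,0,0]],[0.8,[0,0,0],[0,0,0]],[0.8,[0,0,0],[0,0,0]],[0.8,[0,0,0],[0,0,0]],[0.8,[0,0,0],[0,0,0]],[0.8,[0,0,-50],[0,0,0]],[0.8,[0,0,-100],[0,0,0]],[0.8,[0,0,-130],[0,0,0]],[0.8,[0,0,-130],[0,0,0]],[0.8,[0,0,-130],[0,0,0]]]'

```text
time_s: 11.75
tcp_pos: [0.4893, 0.0185, 0.2089]
eef_rot: [-179.9, -0.0, -45.4]
contact_force: [-0.2, 0.1, 0.4]
gripper_width: 0.0703
gripper_force: 0.0
```

```bash
cat > lid.py <<'E'
from h import *
def lid(name):
    shot('side',name); d=np.load(f'/tmp/{name}.npz'); I=d['I'];W=cloud('side',d['D'])
    near=np.hypot(W[:,:,0]-.4905,W[:,:,1]-.0197)<.075
    m=(I.max(2)<80)&near&(W[:,:,2]>.12)&(W[:,:,2]<.165)
    z=np.nanpercentile(W[m][:,2],85); 
    v,u=np.nonzero(m&(W[:,:,2]>z-.008)); P=np.array([ray('side',a,b,z)[:2] for a,b in zip(u,v)])
    R=cv2.minAreaRect((P*1000).astype(np.float32)); c=P.mean(0); e=np.linalg.svd(P-c)[2][0]
    print('handle top z',z,'n',len(P),R,'svd yaw',np.degrees(np.arctan2(e[1],e[0]))%180)
    hs=cv2.cvtColor(I,cv2.COLOR_RGB2HSV); k=(hs[:,:,0]>8)&(hs[:,:,0]<28)&(hs[:,:,1]>120)&near&(W[:,:,2]>.085)
    p=W[k].mean(0); print('knob',p,k.sum(),'yaw',np.degrees(np.arctan2(p[1]-.0197,p[0]-.4905)))
E
python3 -c "
from lid import *
lid('side6');go([])"
```

```text
handle top z 0.1363006756948602 n 284 ((491.1359558105469, 29.02761459350586), (17.723087310791016, 110.52391815185547), 9.888535499572754) svd yaw 99.31908022189278
knob [0.43945049 0.00568293 0.169833  ] 49 yaw -164.646234946167
t 11.8 tcp [488.7  18.2 207.8] rot [-180.     0.   -45.4] j [ 25.   2. -21.  -0. -66.  19.] F [-0.  -0.9 -0.2] w 70.2 gf 0.0
```

```bash
python3 -c "
from h import *
go([(.4908,.0195,.075,-80.3)])"
```

```text
t 11.8 tcp [488.7  18.2 207.8] rot [-180.     0.   -45.4] j [ 25.   2. -21.  -0. -66.  19.] F [-0.  -0.9 -0.2] w 70.2 gf 0.0
(0.4908, 0.0195, 0.075, -80.3) -> [0.7, -2.4, 132.8] [0.0, 0.001, 0.609]
```

Request:
carry_out --deltas '[[0.7,[1,-2,10],[0,0,0.15]],[0.7,[1,-2,20],[0,0,0.3]],[0.7,[1,-2,40],[0,0,0.45]],[0.7,[1,-2,60],[0,0,0.609]],[0.7,[1,-2,100],[0,0,0.609]],[0.7,[1,-2,132],[0,0,0.609]],[0.7,[1,-2,132],[0,0,0.609]],[0.0,[1,-2,132],[0,0,0.609]],[0.0,[1,-2,132],[0,0,0.609]],[0.0,[1,-2,132],[0,0,0.609]],[0.0,[1,-2,132],[0,0,0.609]],[0.0,[1,-2,132],[0,0,0.609]]]' --squeeze 60

```text
time_s: 13.0
tcp_pos: [0.4913, 0.0189, 0.0763]
eef_rot: [-180.0, 0.0, -80.3]
contact_force: [-0.1, -0.3, 0.3]
gripper_width: 0.0269
gripper_force: 0.0
```

Request:
carry_out --deltas '[[0.0,[0,0,0],[0,0,0]],[0.0,[0,0,0],[0,0,0]],[0.0,[0,0,0],[0,0,0]],[0.0,[0,0,-0.4],[0,0,-0.1]],[0.0,[0,0,-0.8],[0,0,-0.2]],[0.0,[0,0,-1.1],[0,0,-0.3]],[0.0,[0,0,-1.5],[0,0,-0.4]],[0.0,[0,0,-1.9],[0,0,-0.5]],[0.0,[0,0,-2.3],[0,0,-0.6]],[0.0,[0,0,-2.7],[0,0,-0.7]],[0.0,[0,0,-3.1],[0,0,-0.8]]]'

```text
time_s: 14.1
tcp_pos: [0.4924, 0.0192, 0.0794]
eef_rot: [-179.9, -0.1, -34.2]
contact_force: [4.9, 0.9, -3.1]
gripper_width: 0.0176
gripper_force: 60.1
```

```bash
python3 -c "
from h import *
go([])
s=r.get_state();print(s['moment'])"
```

```text
t 14.1 tcp [492.4  19.2  79.4] rot [-1.799e+02 -1.000e-01 -3.420e+01] j [ 25.  10. -31.   0. -49.  31.] F [ 4.9  0.9 -3.1] w 17.6 gf 60.1
[ 0.19725562 -1.44011651 -0.42034762]
```

Request:
carry_out --deltas '[[0.0,[0,0,-0.4],[0,0,-0.1]],[0.0,[0,0,-0.8],[0,0,-0.2]],[0.0,[0,0,-1.1],[0,0,-0.3]],[0.0,[0,0,-1.5],[0,0,-0.4]],[0.0,[0,0,-1.9],[0,0,-0.5]],[0.0,[0,0,-2.3],[0,0,-0.6]],[0.0,[0,0,-2.7],[0,0,-0.7]],[0.0,[0,0,-3.1],[0,0,-0.8]],[0.0,[0,0,-3.4],[0,0,-0.9]],[0.0,[0,0,-3.8],[0,0,-1.0]],[0.0,[0,0,-4.2],[0,0,-1.1]],[0.0,[0,0,-4.6],[0,0,-1.2]]]'

```text
time_s: 15.3
tcp_pos: [0.4919, 0.0193, 0.0839]
eef_rot: [-180.0, -0.1, 34.5]
contact_force: [2.8, 0.9, -2.5]
gripper_width: 0.0177
gripper_force: 60.1
```

```bash
python3 -c "
from h import *
go([])
s=r.get_state();print(s['moment'])"
```

```text
t 15.3 tcp [491.9  19.3  83.9] rot [-1.80e+02 -1.00e-01  3.45e+01] j [ 25.  10. -31.  -0. -49.  99.] F [ 2.8  0.9 -2.5] w 17.7 gf 60.1
[ 0.18662569 -0.66600715 -0.42835127]
```

Request:
carry_out --deltas '[[0.0,[0,0,-0.4],[0,0,-0.1]],[0.0,[0,0,-0.8],[0,0,-0.2]],[0.0,[0,0,-1.1],[0,0,-0.3]],[0.0,[0,0,-1.5],[0,0,-0.4]],[0.0,[0,0,-1.9],[0,0,-0.5]],[0.0,[0,0,-2.1],[0,0,-0.6]],[0.0,[0,0,-2.3],[0,0,-0.65]],[0.0,[0,0,-4],[0,0,-0.65]],[0.0,[0,0,-5.5],[0,0,-0.65]],[0.0,[0,0,-5.5],[0,0,-0.65]]]'

```text
time_s: 16.3
tcp_pos: [0.4922, 0.0195, 0.0891]
eef_rot: [179.9, -0.1, 71.5]
contact_force: [4.7, 1.3, -7.8]
gripper_width: 0.0179
gripper_force: 60.0
```

Request:
carry_out --deltas '[[0.0,[0,0,-4],[0,0,0]],[0.0,[0,0,-8],[0,0,0]],[0.0,[0,0,-12],[0,0,0]],[0.0,[0,0,-16],[0,0,0]],[0.0,[0,0,-16],[0,0,0]]]'

```text
time_s: 16.8
tcp_pos: [0.491, 0.0187, 0.1055]
eef_rot: [-180.0, 0.0, 71.6]
contact_force: [0.1, -0.9, -6.5]
gripper_width: 0.0177
gripper_force: 60.0
```

Request:
carry_out --deltas '[[0.0,[0,0,-15],[0,0,0]],[0.0,[0,0,-30],[0,0,0]],[0.0,[0,0,-50],[0,0,0]],[0.0,[0,0,-70],[0,0,0]],[0.0,[0,0,-70],[0,0,0]],[0.0,[0,0,-70],[0,0,0]]]'

```text
time_s: 17.4
tcp_pos: [0.4908, 0.0188, 0.1746]
eef_rot: [-180.0, -0.0, 71.5]
contact_force: [0.2, -0.2, -7.2]
gripper_width: 0.0176
gripper_force: 60.0
```

```bash
python3 -c "
from h import *
go([(.4626,-.3245,.17,2),(.4626,-.3245,.0325,2)])"
```

```text
t 17.4 tcp [490.8  18.8 174.6] rot [-180.    -0.    71.5] j [ 25.   4. -24.  -0. -62. 136.] F [ 0.2 -0.2 -7.2] w 17.6 gf 60.0
(0.4626, -0.3245, 0.17, 2) -> [-334.6, 82.0, 4.4] [-0.001, -0.0, 1.214]
(0.4626, -0.3245, 0.0325, 2) -> [-334.7, 82.0, 141.9] [-0.001, -0.0, 1.214]
```

Request:
carry_out --deltas '[[0.0,[-15,4,0],[0,0,0.05]],[0.0,[-45,11,0],[0,0,0.15]],[0.0,[-80,20,0],[0,0,0.28]],[0.0,[-115,28,0],[0,0,0.41]],[0.0,[-150,37,0],[0,0,0.54]],[0.0,[-185,45,0],[0,0,0.67]],[0.0,[-220,54,0],[0,0,0.8]],[0.0,[-255,62,0],[0,0,0.93]],[0.0,[-290,71,0],[0,0,1.06]],[0.0,[-315,77,0],[0,0,1.16]],[0.0,[-335,82,0],[0,0,1.214]],[0.0,[-335,82,0],[0,0,1.214]]]'

```text
time_s: 18.6
tcp_pos: [0.4618, -0.3267, 0.1728]
eef_rot: [-179.9, 0.2, 1.8]
contact_force: [-0.7, -0.0, -6.5]
gripper_width: 0.0179
gripper_force: 60.0
```

Request:
carry_out --deltas '[[0.0,[0,0,20],[0,0,0]],[0.0,[0,0,50],[0,0,0]],[0.0,[0,0,80],[0,0,0]],[0.0,[0,0,110],[0,0,0]],[0.0,[0,0,135],[0,0,0]],[0.0,[0,0,135],[0,0,0]],[0.0,[0,0,135],[0,0,0]]]'

```text
time_s: 19.3
tcp_pos: [0.4627, -0.3246, 0.0397]
eef_rot: [-180.0, 0.1, 2.1]
contact_force: [0.4, -0.6, -6.4]
gripper_width: 0.0176
gripper_force: 60.0
```

```bash
python3 -c "
from h import *
go([(.4626,-.3245,.018,2)])
I,D=shot('side','side7')
cv2.imwrite('pics/c7.png',cv2.resize(I[150:330,220:480,::-1],None,fx=3,fy=3))"
```

```text
t 19.3 tcp [ 462.7 -324.6   39.7] rot [-1.8e+02  1.0e-01  2.1e+00] j [-15.  19. -25.   0. -46. 107.] F [ 0.4 -0.6 -6.4] w 17.6 gf 60.0
(0.4626, -0.3245, 0.018, 2) -> [-0.1, -0.1, 21.7] [-0.0, 0.002, 0.001]
```

View pics/c7.png

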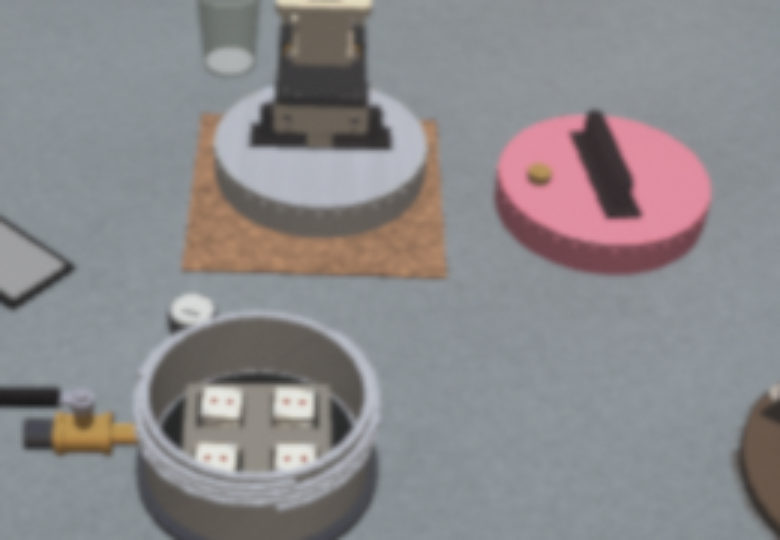

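The lid hangs level over the mat, still a little above it. The open pot shows four moulds at about (222,403), (295,405), (217,458) and (296,458).

Request:
carry_out --deltas '[[0.0,[0,0,10],[0,0,0]],[0.0,[0,0,16],[0,0,0]],[0.0,[0,0,18],[0,0,0]],[0.0,[0,0,19],[0,0,0]],[0.0,[0,0,20],[0,0,0]],[0.0,[0,0,20],[0,0,0]]]'

```text
time_s: 19.95
tcp_pos: [0.4634, -0.325, 0.0204]
eef_rot: [180.0, -0.0, 2.0]
contact_force: [0.7, -1.0, -7.1]
gripper_width: 0.0177
gripper_force: 60.0
```

Request:
carry_out --deltas '[[0.0,[0,0,1],[0,0,0]],[0.0,[0,0,2],[0,0,0]],[0.0,[0,0,2.5],[0,0,0]],[0.0,[0,0,2.5],[0,0,0]]]'

```text
time_s: 20.35
tcp_pos: [0.4635, -0.325, 0.0187]
eef_rot: [180.0, -0.0, 2.0]
contact_force: [-2.7, 3.1, 5.7]
gripper_width: 0.0174
gripper_force: 60.0
```

Request:
carry_out --deltas '[[0.7,[0,0,0],[0,0,0]],[0.7,[0,0,0],[0,0,0]],[0.7,[0,0,0],[0,0,0]],[0.7,[0,0,0],[0,0,0]],[0.7,[0,0,-50],[0,0,0]],[0.7,[0,0,-100],[0,0,0]],[0.7,[0,0,-150],[0,0,0]],[0.7,[0,0,-180],[0,0,0]],[0.7,[0,0,-180],[0,0,0]]]'

```text
time_s: 21.25
tcp_pos: [0.4659, -0.3263, 0.2033]
eef_rot: [179.8, -0.5, 2.1]
contact_force: [0.6, 0.4, -0.8]
gripper_width: 0.0615
gripper_force: 0.0
```

```bash
cat > moulds.py <<'E'
from h import *
def moulds(name,n='top',zt=.043,C=(.4905,.0197),rad=.075,zr=(.034,.054)):
    shot(n,name); d=np.load(f'/tmp/{name}.npz'); I=d['I'];W=cloud(n,d['D'])
    hs=cv2.cvtColor(I,cv2.COLOR_RGB2HSV)
    near=(np.hypot(W[:,:,0]-C[0],W[:,:,1]-C[1])<rad)&(W[:,:,2]>zr[0])&(W[:,:,2]<zr[1])
    m=((hs[:,:,2]>170)|((hs[:,:,1]>90)&(hs[:,:,2]>110)))&near
    m=cv2.morphologyEx(m.astype(np.uint8),cv2.MORPH_CLOSE,np.ones((3,3)))
    k,l,s,c=cv2.connectedComponentsWithStats(m)
    for i in range(1,k):
        if s[i,4]<25: continue
        v,u=np.nonzero(l==i); P=np.array([ray(n,a,b,zt)[:2]*1000 for a,b in zip(u,v)],np.float32)
        print(n,s[i,4],np.round(c[i]),'z',np.round(np.nanmedian(W[l==i][:,2]),4),cv2.minAreaRect(P),P.mean(0))
E
python3 -c "
from moulds import *
moulds('top3');moulds('side8','side'); go([])
I=cv2.imread('pics/top3.png')[160:320,120:440];cv2.imwrite('pics/c8.png',cv2.resize(I,None,fx=2.5,fy=2.5))"
```

```text
top 1010 [265. 236.] z 0.037 ((489.5082702636719, 19.361846923828125), (108.30432891845703, 107.83067321777344), 3.297442674636841) [493.9826    26.896873]
side 113 [294. 283.] z 0.0427 ((521.8128051757812, -4.294004440307617), (25.55794906616211, 28.93815040588379), 5.085122108459473) [521.66266    -4.3540087]
side 113 [317. 284.] z 0.0424 ((466.3220520019531, -8.342748641967773), (25.633281707763672, 28.67838478088379), 3.998974561691284) [466.5062    -7.624934]
side 96 [292. 301.] z 0.0429 ((521.2112426757812, 51.410011291503906), (23.924808502197266, 28.44107437133789), 88.02668762207031) [519.92084   50.613693]
side 91 [317. 301.] z 0.0424 ((461.7153015136719, 48.26032257080078), (26.966289520263672, 23.663177490234375), 4.1170268058776855) [463.14703  46.14619]
t 21.35 tcp [ 463.5 -324.9  198.3] rot [ 1.8e+02 -1.0e-01  2.0e+00] j [-15.  10. -13.  -0. -66. 107.] F [ 0.   0.4 -1.4] w 61.3 gf 0.0
```

View pics/c8.png

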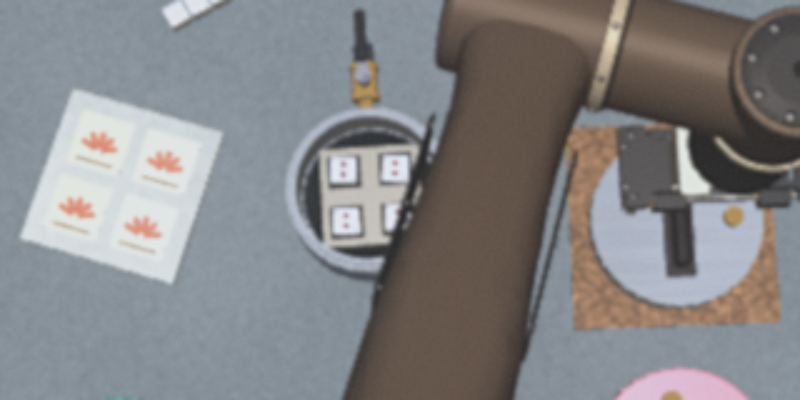

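Top crop: the lid is on the mat around (680,220). The rack and moulds are at about (345,170), (397,168), (347,222) and, half hidden, (400,218). The board has its cards at (100,140), (165,158), (78,207) and (142,228). I'll move over the board to get a clear view of the pot.

```bash
python3 -c "
from h import *
go([(.53,.30,.22,3.3)])"
```

```text
t 21.35 tcp [ 463.5 -324.9  198.3] rot [ 1.8e+02 -1.0e-01  2.0e+00] j [-15.  10. -13.  -0. -66. 107.] F [ 0.   0.4 -1.4] w 61.3 gf 0.0
(0.53, 0.3, 0.22, 3.3) -> [88.4, -622.2, -21.6] [0.0, -0.002, -0.023]
```

Request:
carry_out --deltas '[[0.48,[88,-622,-22],[0,0,-0.023]],[0.48,[88,-622,-22],[0,0,-0.023]],[0.48,[88,-622,-22],[0,0,-0.023]],[0.48,[88,-622,-22],[0,0,-0.023]],[0.48,[88,-622,-22],[0,0,-0.023]],[0.48,[88,-622,-22],[0,0,-0.023]],[0.48,[88,-622,-22],[0,0,-0.023]],[0.48,[88,-622,-22],[0,0,-0.023]],[0.48,[88,-622,-22],[0,0,-0.023]],[0.48,[88,-622,-22],[0,0,-0.023]],[0.48,[88,-622,-22],[0,0,-0.023]],[0.48,[88,-622,-22],[0,0,-0.023]]]' --squeeze 12

```text
time_s: 22.55
tcp_pos: [0.5254, 0.2731, 0.217]
eef_rot: [179.9, 0.1, 3.3]
contact_force: [1.7, -0.0, -0.1]
gripper_width: 0.0422
gripper_force: 0.0
```

Request:
carry_out --deltas '[[0.48,[20,-50,0],[0,0,0]],[0.48,[20,-50,0],[0,0,0]],[0.48,[20,-50,0],[0,0,0]]]'

```text
time_s: 22.85
tcp_pos: [0.5426, 0.3232, 0.2157]
eef_rot: [179.8, 0.2, 3.4]
contact_force: [1.0, -1.2, -0.3]
gripper_width: 0.042
gripper_force: 0.0
```

```bash
cat > moulds2.py <<'E'
from h import *
def bright(name,n='top',zt=.043,C=(.490,.0195),rad=.07,zlo=.0395,zhi=.05):
    shot(n,name); d=np.load(f'/tmp/{name}.npz'); I=d['I'];W=cloud(n,d['D'])
    Z=cv2.medianBlur(np.nan_to_num(W[:,:,2]).astype(np.float32),3)
    near=(np.hypot(W[:,:,0]-C[0],W[:,:,1]-C[1])<rad)&(Z>zlo)&(Z<zhi)
    hs=cv2.cvtColor(I,cv2.COLOR_RGB2HSV); red=((hs[:,:,0]<12)|(hs[:,:,0]>165))&(hs[:,:,1]>60)
    m=(((hs[:,:,2]>205)&(hs[:,:,1]<40))|red)&near
    m=cv2.morphologyEx(m.astype(np.uint8),cv2.MORPH_CLOSE,np.ones((3,3)))
    k,l,s,c=cv2.connectedComponentsWithStats(m)
    for i in range(1,k):
        if s[i,4]<25: continue
        v,u=np.nonzero(l==i); P=np.array([ray(n,a,b,zt)[:2]*1000 for a,b in zip(u,v)],np.float32)
        R=cv2.minAreaRect(P); print(n,s[i,4],np.round(c[i]),np.round(np.nanmedian(W[l==i][:,2]),4),np.round(R[0],1),np.round(R[1],1),round(R[2],1),'mean',P.mean(0))
E
python3 -c "
from moulds2 import *
bright('top4');bright('side9','side'); go([])
I=cv2.imread('pics/top4.png')[160:310,120:320];cv2.imwrite('pics/c9.png',cv2.resize(I,None,fx=4,fy=4))"
```

```text
top 77 [257. 227.] 0.0422 [520.5  50.4] [23.4 22.6] 0.6 mean [520.10675   50.919167]
top 79 [277. 227.] 0.043 [520.4  -7.6] [25.5 23.1] 89.9 mean [519.66614   -7.439621]
top 75 [279. 246.] 0.0416 [465.9 -12.1] [23.  22.5] 0.3 mean [465.05246  -11.589352]
top 83 [258. 248.] 0.0422 [460.3  45.4] [25.6 22.8] 89.9 mean [460.1041    46.443268]
side 122 [293. 284.] 0.0426 [522.8  -4.2] [27.9 28.6] 4.2 mean [522.2183     -4.1101418]
side 123 [317. 284.] 0.0425 [467.5  -6.8] [27.7 31.9] 3.1 mean [467.1052    -7.145394]
side 101 [292. 301.] 0.0427 [521.8  51.1] [24.  30.3] 86.5 mean [520.66644  50.20039]
side 92 [317. 301.] 0.0431 [461.7  48.3] [27.  23.7] 4.1 mean [463.26846   46.307953]
t 22.95 tcp [542.7 321.5 217.2] rot [1.799e+02 1.000e-01 3.300e+00] j [ 48.  16.  -3.  -0. -71.  45.] F [ 0.4 -0.5 -0.2] w 42.1 gf 0.0
```

View pics/c9.png

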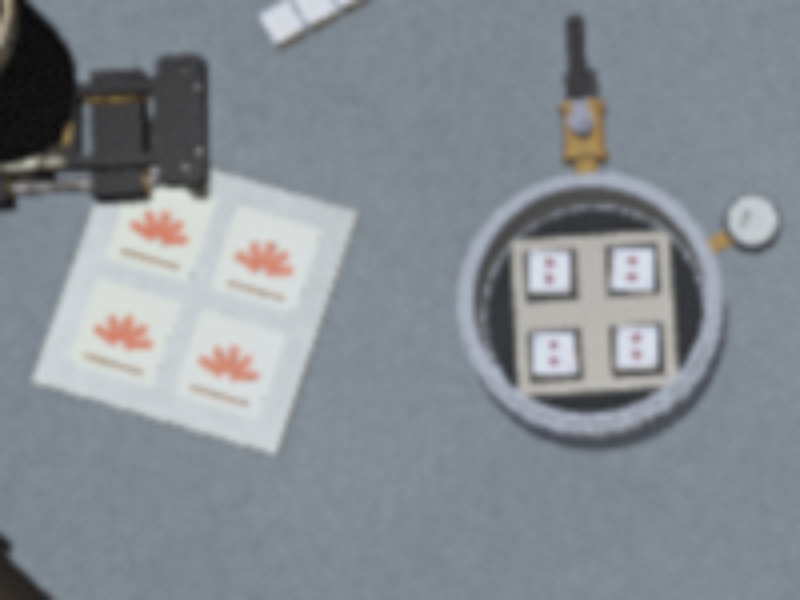

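The pot is fully visible, with moulds at crop pixels (550,272), (632,270), (555,354) and (637,349), all aligned with the rack. The cards are at (160,230), (265,258), (124,332) and (229,363), and all are empty.

```bash
python3 -c "
from h import *
go([(.520,.0505,.10,3.3),(.520,.0505,.006,3.3)])"
```

```text
t 22.95 tcp [542.7 321.5 217.2] rot [1.799e+02 1.000e-01 3.300e+00] j [ 48.  16.  -3.  -0. -71.  45.] F [ 0.4 -0.5 -0.2] w 42.1 gf 0.0
(0.52, 0.0505, 0.1, 3.3) -> [-38.1, 269.1, 117.8] [0.002, 0.002, 0.0]
(0.52, 0.0505, 0.006, 3.3) -> [-37.9, 268.9, 211.8] [0.002, 0.002, 0.0]
```

Request:
carry_out --deltas '[[0.48,[-38,269,50],[0,0,0]],[0.48,[-38,269,50],[0,0,0]],[0.48,[-38,269,50],[0,0,0]],[0.48,[-38,269,50],[0,0,0]],[0.48,[-38,269,50],[0,0,0]],[0.48,[-38,269,50],[0,0,0]],[0.48,[-38,269,50],[0,0,0]],[0.48,[-38,269,100],[0,0,0]],[0.48,[-38,269,118],[0,0,0]],[0.48,[-38,269,118],[0,0,0]],[0.48,[-38,269,118],[0,0,0]]]'

```text
time_s: 24.05
tcp_pos: [0.5213, 0.0514, 0.1016]
eef_rot: [180.0, -0.0, 3.3]
contact_force: [0.4, 0.5, 0.1]
gripper_width: 0.0424
gripper_force: 0.0
```

```bash
python3 -c "
from h import *
go([(.520,.0505,.006,3.3)])"
```

```text
t 24.05 tcp [521.3  51.4 101.6] rot [180.   -0.    3.3] j [ 27.  11. -26.   0. -53.  66.] F [0.4 0.5 0.1] w 42.4 gf 0.0
(0.52, 0.0505, 0.006, 3.3) -> [-1.4, 0.8, 95.6] [0.0, -0.001, 0.001]
```

Request:
carry_out --deltas '[[0.48,[-1,1,40],[0,0,0]],[0.48,[-1,1,75],[0,0,0]],[0.48,[-1,1,90],[0,0,0]],[0.48,[-1,1,95],[0,0,0]],[0.48,[-1,1,95],[0,0,0]]]'

```text
time_s: 24.55
tcp_pos: [0.5196, 0.0501, 0.0067]
eef_rot: [179.9, 0.1, 3.4]
contact_force: [-2.3, -4.6, -3.0]
gripper_width: 0.0421
gripper_force: 2.2
```

Request:
carry_out --deltas '[[0.0,[0,0,0],[0,0,0]],[0.0,[0,0,0],[0,0,0]],[0.0,[0,0,0],[0,0,0]],[0.0,[0,0,0],[0,0,0]],[0.0,[0,0,0],[0,0,0]]]'

```text
time_s: 25.05
tcp_pos: [0.5218, 0.0515, 0.0073]
eef_rot: [-179.9, -0.2, 3.4]
contact_force: [-0.6, -0.0, 7.5]
gripper_width: 0.0301
gripper_force: 11.7
```

Request:
carry_out --deltas '[[0.0,[0,0,-5],[0,0,0]],[0.0,[0,0,-25],[0,0,0]],[0.0,[0,0,-60],[0,0,0]],[0.0,[0,0,-95],[0,0,0]],[0.0,[0,0,-120],[0,0,0]],[0.0,[0,0,-120],[0,0,0]]]' --squeeze 18

```text
time_s: 25.65
tcp_pos: [0.5227, 0.0517, 0.1303]
eef_rot: [-179.9, -0.4, 3.4]
contact_force: [-0.1, -0.1, -1.1]
gripper_width: 0.0301
gripper_force: 17.5
```

```bash
python3 -c "
from h import *
go([(.5587,.3353,.10,3.3),(.5587,.3353,.02,3.3)])"
```

```text
t 25.65 tcp [522.7  51.7 130.3] rot [-179.9   -0.4    3.4] j [ 27.   9. -24.   0. -56.  66.] F [-0.1 -0.1 -1.1] w 30.1 gf 17.5
(0.5587, 0.3353, 0.1, 3.3) -> [52.4, -281.0, 31.3] [-0.002, -0.007, 0.001]
(0.5587, 0.3353, 0.02, 3.3) -> [51.8, -280.8, 111.3] [-0.002, -0.007, 0.001]
```

Request:
carry_out --deltas '[[0.0,[52,-281,0],[0,0,0]],[0.0,[52,-281,0],[0,0,0]],[0.0,[52,-281,0],[0,0,0]],[0.0,[52,-281,0],[0,0,0]],[0.0,[52,-281,0],[0,0,0]],[0.0,[52,-281,0],[0,0,0]],[0.0,[52,-281,0],[0,0,0]],[0.0,[52,-281,50],[0,0,0]],[0.0,[52,-281,95],[0,0,0]],[0.0,[52,-281,110],[0,0,0]],[0.0,[52,-281,110],[0,0,0]]]'

```text
time_s: 26.75
tcp_pos: [0.5544, 0.3325, 0.0134]
eef_rot: [179.8, 0.2, 3.3]
contact_force: [1.0, -0.1, -0.5]
gripper_width: 0.0302
gripper_force: 17.5
```

```bash
python3 -c "
from h import *
go([(.5587,.3353,-.0095,3.3)])
d=r.capture('side');cv2.imwrite('pics/p1.png',d[0][340:480,200:400,::-1])"
```

```text
t 26.75 tcp [554.4 332.5  13.4] rot [179.8   0.2   3.3] j [ 48.  27. -15.  -0. -48.  45.] F [ 1.  -0.1 -0.5] w 30.2 gf 17.5
(0.5587, 0.3353, -0.0095, 3.3) -> [4.5, -2.6, 22.9] [0.004, 0.004, 0.0]
```

Request:
carry_out --deltas '[[0.0,[3,-2,8],[0,0,0]],[0.0,[3,-2,14],[0,0,0]],[0.0,[3,-2,18],[0,0,0]],[0.0,[3,-2,20],[0,0,0]],[0.0,[3,-2,20],[0,0,0]],[0.0,[3,-2,20],[0,0,0]]]'

```text
time_s: 27.4
tcp_pos: [0.5587, 0.3364, -0.0039]
eef_rot: [-180.0, -0.0, 3.3]
contact_force: [-0.2, -0.7, 0.2]
gripper_width: 0.0301
gripper_force: 17.5
```

Request:
carry_out --deltas '[[0.0,[0,0,2],[0,0,0]],[0.0,[0,0,4],[0,0,0]],[0.0,[0,0,5],[0,0,0]],[0.0,[0,0,5],[0,0,0]],[0.0,[0,0,5],[0,0,0]]]'

```text
time_s: 27.9
tcp_pos: [0.5585, 0.3364, -0.0093]
eef_rot: [180.0, 0.0, 3.3]
contact_force: [-0.5, 0.2, -0.1]
gripper_width: 0.0302
gripper_force: 17.5
```

Request:
carry_out --deltas '[[0.0,[0,0,1],[0,0,0]],[0.0,[0,0,2],[0,0,0]],[0.0,[0,0,2],[0,0,0]]]'

```text
time_s: 28.2
tcp_pos: [0.5588, 0.3365, -0.0097]
eef_rot: [-180.0, -0.0, 3.4]
contact_force: [-4.3, -1.4, 10.6]
gripper_width: 0.0298
gripper_force: 17.7
```

Contact with the board at reported z −10 mm. Release and rise.

Request:
carry_out --deltas '[[0.48,[0,0,0],[0,0,0]],[0.48,[0,0,0],[0,0,0]],[0.48,[0,0,0],[0,0,0]],[0.48,[0,0,-20],[0,0,0]],[0.48,[0,0,-70],[0,0,0]],[0.48,[0,0,-120],[0,0,0]],[0.48,[0,0,-140],[0,0,0]],[0.48,[0,0,-140],[0,0,0]]]' --squeeze 12

```text
time_s: 29.0
tcp_pos: [0.5605, 0.338, 0.1332]
eef_rot: [-179.7, -0.3, 3.4]
contact_force: [0.3, -0.3, -0.2]
gripper_width: 0.042
gripper_force: 0.0
```

```bash
python3 -c "
from h import *
from moulds2 import bright
bright('top5'); bright('side10','side',zt=.026,C=(.509,.3085),rad=.11,zlo=.019,zhi=.033)
go([(.5195,-.0075,.10,3.3),(.5195,-.0075,.007,3.3)])"
```

```text
top 82 [278. 227.] 0.043 [520.4  -7.6] [25.5 23.1] 89.9 mean [519.90125    -7.9096165]
top 82 [279. 246.] 0.0421 [464.5 -12.1] [25.7 22.5] 0.3 mean [465.6768   -12.045625]
top 74 [258. 248.] 0.0419 [460.3  45.4] [25.6 22.8] 89.9 mean [459.3899   46.05186]
side 262 [256. 425.] 0.0258 [558.4 338.7] [30.5 29.5] 3.7 mean [558.2721 338.9449]
t 29.1 tcp [558.4 336.4 128.8] rot [-180.    -0.     3.3] j [ 48.  21.  -8.  -0. -61.  45.] F [-0.4 -0.1 -0. ] w 42.0 gf 0.0
(0.5195, -0.0075, 0.1, 3.3) -> [-58.7, 341.1, 28.5] [-0.001, -0.0, 0.0]
(0.5195, -0.0075, 0.007, 3.3) -> [-58.7, 341.2, 121.5] [-0.001, -0.0, 0.0]
```

Request:
carry_out --deltas '[[0.48,[-59,341,0],[0,0,0]],[0.48,[-59,341,0],[0,0,0]],[0.48,[-59,341,0],[0,0,0]],[0.48,[-59,341,0],[0,0,0]],[0.48,[-59,341,0],[0,0,0]],[0.48,[-59,341,0],[0,0,0]],[0.48,[-59,341,0],[0,0,0]],[0.48,[-59,341,0],[0,0,0]],[0.48,[-59,341,40],[0,0,0]],[0.48,[-59,341,40],[0,0,0]],[0.48,[-59,341,40],[0,0,0]]]'

```text
time_s: 30.2
tcp_pos: [0.5185, -0.0077, 0.0878]
eef_rot: [179.9, 0.2, 3.4]
contact_force: [0.4, -1.2, 0.2]
gripper_width: 0.0422
gripper_force: 0.0
```

```bash
python3 -c "
from h import *
go([(.5195,-.0080,.007,3.3)])"
```

```text
t 30.2 tcp [518.5  -7.7  87.8] rot [179.9   0.2   3.4] j [ 21.  12. -27.   0. -51.  72.] F [ 0.4 -1.2  0.2] w 42.2 gf 0.0
(0.5195, -0.008, 0.007, 3.3) -> [1.3, 0.2, 80.8] [0.001, 0.004, 0.001]
```

Request:
carry_out --deltas '[[0.48,[1,0,40],[0,0,0]],[0.48,[1,0,70],[0,0,0]],[0.48,[1,0,80],[0,0,0]],[0.48,[1,0,80],[0,0,0]],[0.48,[1,0,80],[0,0,0]],[0.0,[1,0,80],[0,0,0]],[0.0,[1,0,80],[0,0,0]],[0.0,[1,0,80],[0,0,0]],[0.0,[1,0,80],[0,0,0]],[0.0,[1,0,80],[0,0,0]]]'

```text
time_s: 31.2
tcp_pos: [0.5215, -0.0071, 0.0101]
eef_rot: [-180.0, -0.1, 3.4]
contact_force: [-0.9, 1.7, 7.1]
gripper_width: 0.0295
gripper_force: 11.7
```

Request:
carry_out --deltas '[[0.0,[0,0,-5],[0,0,0]],[0.0,[0,0,-25],[0,0,0]],[0.0,[0,0,-60],[0,0,0]],[0.0,[0,0,-95],[0,0,0]],[0.0,[0,0,-120],[0,0,0]],[0.0,[0,0,-120],[0,0,0]],[0.0,[0,0,-120],[0,0,0]]]' --squeeze 18

```text
time_s: 31.9
tcp_pos: [0.5205, -0.0073, 0.1295]
eef_rot: [-180.0, -0.1, 3.3]
contact_force: [-0.0, 0.2, -1.8]
gripper_width: 0.0293
gripper_force: 17.7
```

```bash
python3 -c "
from h import *
go([(.5357,.2580,.02,3.3)])"
```

```text
t 31.9 tcp [520.5  -7.3 129.5] rot [-1.8e+02 -1.0e-01  3.3e+00] j [ 21.   9. -24.  -0. -56.  73.] F [-0.   0.2 -1.8] w 29.3 gf 17.7
(0.5357, 0.258, 0.02, 3.3) -> [30.3, -263.9, 109.8] [-0.001, -0.001, 0.0]
```

Request:
carry_out --deltas '[[0.0,[30,-264,0],[0,0,0]],[0.0,[30,-264,0],[0,0,0]],[0.0,[30,-264,0],[0,0,0]],[0.0,[30,-264,0],[0,0,0]],[0.0,[30,-264,0],[0,0,0]],[0.0,[30,-264,0],[0,0,0]],[0.0,[30,-264,0],[0,0,0]],[0.0,[30,-264,50],[0,0,0]],[0.0,[30,-264,95],[0,0,0]],[0.0,[30,-264,115],[0,0,0]],[0.0,[30,-264,125],[0,0,0]],[0.0,[30,-264,130],[0,0,0]]]'

```text
time_s: 33.1
tcp_pos: [0.5347, 0.2566, -0.0022]
eef_rot: [179.9, 0.1, 3.3]
contact_force: [-0.7, -0.2, 0.2]
gripper_width: 0.0295
gripper_force: 17.7
```

Request:
carry_out --deltas '[[0.0,[0,0,2],[0,0,0]],[0.0,[0,0,3],[0,0,0]],[0.0,[0,0,3],[0,0,0]],[0.0,[0,0,3],[0,0,0]]]'

```text
time_s: 33.5
tcp_pos: [0.5356, 0.2583, -0.0033]
eef_rot: [-179.9, -0.1, 3.3]
contact_force: [-0.1, 0.4, -0.7]
gripper_width: 0.0297
gripper_force: 17.7
```

Request:
carry_out --deltas '[[0.0,[0,0,2],[0,0,0]],[0.0,[0,0,4],[0,0,0]],[0.0,[0,0,4],[0,0,0]],[0.0,[0,0,4],[0,0,0]]]'

```text
time_s: 33.9
tcp_pos: [0.5357, 0.2582, -0.0071]
eef_rot: [-180.0, -0.1, 3.4]
contact_force: [-2.9, -0.8, 7.8]
gripper_width: 0.0301
gripper_force: 17.8
```

Contact. Release, rise and work out the next approach.

Request:
carry_out --deltas '[[0.48,[0,0,0],[0,0,0]],[0.48,[0,0,0],[0,0,0]],[0.48,[0,0,0],[0,0,0]],[0.48,[0,0,-20],[0,0,0]],[0.48,[0,0,-70],[0,0,0]],[0.48,[0,0,-120],[0,0,0]],[0.48,[0,0,-140],[0,0,0]],[0.48,[0,0,-140],[0,0,0]],[0.48,[0,0,-140],[0,0,0]]]' --squeeze 12

```text
time_s: 34.8
tcp_pos: [0.5349, 0.2579, 0.1318]
eef_rot: [-180.0, -0.0, 3.3]
contact_force: [0.3, 0.1, -0.3]
gripper_width: 0.0419
gripper_force: 0.0
```

```bash
python3 -c "
from h import *
from moulds2 import bright
bright('top6'); bright('side11','side',zt=.026,C=(.509,.3085),rad=.11,zlo=.019,zhi=.033)
go([(.4650,-.0118,.09,3.3)])"
```

```text
top 88 [258. 248.] 0.0424 [461.7  46.7] [28.1 25.6] 89.9 mean [460.46994  46.27507]
top 81 [278. 246.] 0.043 [465.9 -10.7] [25.3 22.8] 89.9 mean [466.09967  -10.550506]
side 216 [273. 388.] 0.0256 [536.5 261. ] [30.6 31. ] 3.8 mean [536.95154 260.27036]
side 253 [256. 424.] 0.026 [558.4 338.7] [30.5 29.5] 3.7 mean [558.1781  338.42322]
t 34.9 tcp [534.3 257.3 130.4] rot [1.799e+02 1.000e-01 3.300e+00] j [ 45.  16. -15.  -0. -59.  49.] F [-0.4  0.3 -0.4] w 42.1 gf 0.0
(0.465, -0.0118, 0.09, 3.3) -> [-84.7, 264.6, 40.9] [0.001, 0.002, 0.0]
```

Request:
carry_out --deltas '[[0.48,[-84,264,0],[0,0,0]],[0.48,[-84,264,0],[0,0,0]],[0.48,[-84,264,0],[0,0,0]],[0.48,[-84,264,0],[0,0,0]],[0.48,[-84,264,0],[0,0,0]],[0.48,[-84,264,0],[0,0,0]],[0.48,[-84,264,0],[0,0,0]],[0.48,[-84,264,40],[0,0,0]],[0.48,[-84,264,40],[0,0,0]],[0.48,[-84,264,40],[0,0,0]]]'

```text
time_s: 35.9
tcp_pos: [0.4659, -0.0107, 0.0911]
eef_rot: [179.9, 0.2, 3.4]
contact_force: [0.3, -0.2, 0.1]
gripper_width: 0.0418
gripper_force: 0.0
```

```bash
python3 -c "
from h import *
go([(.4655,-.0113,.008,3.3)])"
```

```text
t 35.9 tcp [465.9 -10.7  91.1] rot [179.9   0.2   3.4] j [ 23.   7. -33.   0. -50.  70.] F [ 0.3 -0.2  0.1] w 41.8 gf 0.0
(0.4655, -0.0113, 0.008, 3.3) -> [-0.2, 0.4, 83.1] [0.002, 0.003, 0.001]
```

Request:
carry_out --deltas '[[0.48,[0,0,40],[0,0,0]],[0.48,[0,0,70],[0,0,0]],[0.48,[0,0,82],[0,0,0]],[0.48,[0,0,82],[0,0,0]],[0.48,[0,0,82],[0,0,0]],[0.0,[0,0,82],[0,0,0]],[0.0,[0,0,82],[0,0,0]],[0.0,[0,0,82],[0,0,0]],[0.0,[0,0,82],[0,0,0]],[0.0,[0,0,82],[0,0,0]]]'

```text
time_s: 36.9
tcp_pos: [0.4672, -0.0104, 0.0107]
eef_rot: [-180.0, -0.1, 3.3]
contact_force: [-2.0, 0.5, 7.1]
gripper_width: 0.0297
gripper_force: 11.8
```

Request:
carry_out --deltas '[[0.0,[0,0,-5],[0,0,0]],[0.0,[0,0,-25],[0,0,0]],[0.0,[0,0,-60],[0,0,0]],[0.0,[0,0,-95],[0,0,0]],[0.0,[0,0,-120],[0,0,0]],[0.0,[0,0,-120],[0,0,0]],[0.0,[0,0,-120],[0,0,0]]]' --squeeze 18

```text
time_s: 37.6
tcp_pos: [0.4666, -0.0105, 0.1304]
eef_rot: [-180.0, -0.1, 3.3]
contact_force: [0.4, -0.7, -0.7]
gripper_width: 0.0295
gripper_force: 17.8
```

```bash
python3 -c "
from h import *
go([(.4591,.2815,.0,3.3)])"
```

```text
t 37.6 tcp [466.6 -10.5 130.4] rot [-1.8e+02 -1.0e-01  3.3e+00] j [ 23.   4. -30.  -0. -55.  70.] F [ 0.4 -0.7 -0.7] w 29.5 gf 17.8
(0.4591, 0.2815, 0.0, 3.3) -> [9.2, -291.8, 130.7] [-0.001, -0.001, 0.0]
```

Request:
carry_out --deltas '[[0.0,[9,-292,0],[0,0,0]],[0.0,[9,-292,0],[0,0,0]],[0.0,[9,-292,0],[0,0,0]],[0.0,[9,-292,0],[0,0,0]],[0.0,[9,-292,0],[0,0,0]],[0.0,[9,-292,0],[0,0,0]],[0.0,[9,-292,0],[0,0,0]],[0.0,[9,-292,50],[0,0,0]],[0.0,[9,-292,95],[0,0,0]],[0.0,[9,-292,115],[0,0,0]],[0.0,[9,-292,125],[0,0,0]],[0.0,[9,-292,130],[0,0,0]]]'

```text
time_s: 38.8
tcp_pos: [0.4581, 0.2805, -0.0015]
eef_rot: [179.9, 0.1, 3.3]
contact_force: [-1.2, 0.0, -0.0]
gripper_width: 0.0296
gripper_force: 17.8
```

Request:
carry_out --deltas '[[0.0,[0,0,2],[0,0,0]],[0.0,[0,0,4],[0,0,0]],[0.0,[0,0,5],[0,0,0]],[0.0,[0,0,5],[0,0,0]]]'

```text
time_s: 39.2
tcp_pos: [0.4589, 0.2818, -0.0045]
eef_rot: [-179.9, -0.1, 3.3]
contact_force: [0.5, -0.3, 0.2]
gripper_width: 0.0294
gripper_force: 17.8
```

Request:
carry_out --deltas '[[0.0,[0,0,1],[0,0,0]],[0.0,[0,0,2],[0,0,0]],[0.0,[0,0,3],[0,0,0]],[0.0,[0,0,3],[0,0,0]]]'

```text
time_s: 39.6
tcp_pos: [0.4591, 0.2818, -0.0066]
eef_rot: [-180.0, -0.1, 3.4]
contact_force: [-4.6, -1.6, 14.7]
gripper_width: 0.0297
gripper_force: 17.9
```

Request:
carry_out --deltas '[[0.48,[0,0,-1],[0,0,0]],[0.48,[0,0,-1],[0,0,0]],[0.48,[0,0,-1],[0,0,0]],[0.48,[0,0,-20],[0,0,0]],[0.48,[0,0,-70],[0,0,0]],[0.48,[0,0,-120],[0,0,0]],[0.48,[0,0,-140],[0,0,0]],[0.48,[0,0,-140],[0,0,0]],[0.48,[0,0,-140],[0,0,0]]]' --squeeze 12

```text
time_s: 40.5
tcp_pos: [0.4584, 0.2815, 0.1317]
eef_rot: [-180.0, -0.0, 3.3]
contact_force: [0.3, 0.4, -0.6]
gripper_width: 0.0418
gripper_force: 0.0
```

```bash
python3 -c "
from h import *
from moulds2 import bright
bright('top7'); bright('side12','side',zt=.026,C=(.509,.3085),rad=.11,zlo=.019,zhi=.033)
go([(.4605,.0460,.09,3.3)])"
```

```text
top 83 [258. 248.] 0.0428 [460.3  45.4] [25.6 22.8] 89.9 mean [460.1041    46.443268]
side 217 [273. 388.] 0.0257 [536.5 259.9] [30.7 28.8] 3.8 mean [536.7505  260.21045]
side 216 [312. 401.] 0.0259 [459.6 283.1] [28.7 27.7] 3.7 mean [459.22287 283.55396]
side 248 [256. 424.] 0.026 [558.4 338.7] [30.5 29.5] 3.7 mean [558.3984  338.14233]
t 40.6 tcp [457.9 280.8 130.4] rot [1.799e+02 1.000e-01 3.300e+00] j [ 52.  11. -22.  -0. -57.  41.] F [-0.9  0.5 -0.5] w 41.2 gf 0.0
(0.4605, 0.046, 0.09, 3.3) -> [-10.9, 234.5, 40.8] [0.001, 0.002, 0.0]
```

Request:
carry_out --deltas '[[0.48,[-11,234,0],[0,0,0]],[0.48,[-11,234,0],[0,0,0]],[0.48,[-11,234,0],[0,0,0]],[0.48,[-11,234,0],[0,0,0]],[0.48,[-11,234,0],[0,0,0]],[0.48,[-11,234,0],[0,0,0]],[0.48,[-11,234,40],[0,0,0]],[0.48,[-11,234,40],[0,0,0]],[0.48,[-11,234,40],[0,0,0]]]'

```text
time_s: 41.5
tcp_pos: [0.4605, 0.0469, 0.0911]
eef_rot: [179.9, 0.2, 3.4]
contact_force: [1.2, -0.2, 0.9]
gripper_width: 0.0422
gripper_force: 0.0
```

```bash
python3 -c "
from h import *
go([(.4605,.0460,.0085,3.3)])"
```

```text
t 41.5 tcp [460.5  46.9  91.1] rot [179.9   0.2   3.4] j [ 30.   7. -34.   0. -50.  63.] F [ 1.2 -0.2  0.9] w 42.2 gf 0.0
(0.4605, 0.046, 0.0085, 3.3) -> [0.3, 0.8, 82.6] [0.002, 0.003, 0.001]
```

Request:
carry_out --deltas '[[0.48,[0,1,40],[0,0,0]],[0.48,[0,1,70],[0,0,0]],[0.48,[0,1,82],[0,0,0]],[0.48,[0,1,82],[0,0,0]],[0.48,[0,1,82],[0,0,0]],[0.0,[0,1,82],[0,0,0]],[0.0,[0,1,82],[0,0,0]],[0.0,[0,1,82],[0,0,0]],[0.0,[0,1,82],[0,0,0]],[0.0,[0,1,82],[0,0,0]]]'

```text
time_s: 42.5
tcp_pos: [0.4621, 0.0469, 0.0105]
eef_rot: [-179.9, -0.1, 3.4]
contact_force: [-2.1, 2.6, 6.0]
gripper_width: 0.0298
gripper_force: 12.0
```

Request:
carry_out --deltas '[[0.0,[0,0,-5],[0,0,0]],[0.0,[0,0,-25],[0,0,0]],[0.0,[0,0,-60],[0,0,0]],[0.0,[0,0,-95],[0,0,0]],[0.0,[0,0,-120],[0,0,0]],[0.0,[0,0,-120],[0,0,0]],[0.0,[0,0,-120],[0,0,0]]]' --squeeze 18

```text
time_s: 43.2
tcp_pos: [0.4613, 0.0463, 0.1303]
eef_rot: [-179.9, -0.1, 3.3]
contact_force: [-0.5, -0.6, -0.9]
gripper_width: 0.0295
gripper_force: 18.0
```

```bash
python3 -c "
from h import *
go([(.4821,.3575,.0,3.3)])"
```

```text
t 43.2 tcp [461.3  46.3 130.3] rot [-1.799e+02 -1.000e-01  3.300e+00] j [ 30.   4. -31.  -0. -55.  63.] F [-0.5 -0.6 -0.9] w 29.5 gf 18.0
(0.4821, 0.3575, 0.0, 3.3) -> [38.7, -309.3, 130.6] [-0.001, -0.001, 0.0]
```

Request:
carry_out --deltas '[[0.0,[39,-309,0],[0,0,0]],[0.0,[39,-309,0],[0,0,0]],[0.0,[39,-309,0],[0,0,0]],[0.0,[39,-309,0],[0,0,0]],[0.0,[39,-309,0],[0,0,0]],[0.0,[39,-309,0],[0,0,0]],[0.0,[39,-309,0],[0,0,0]],[0.0,[39,-309,50],[0,0,0]],[0.0,[39,-309,95],[0,0,0]],[0.0,[39,-309,115],[0,0,0]],[0.0,[39,-309,125],[0,0,0]],[0.0,[39,-309,131],[0,0,0]]]'

```text
time_s: 44.4
tcp_pos: [0.4819, 0.3561, -0.0026]
eef_rot: [179.9, 0.1, 3.3]
contact_force: [1.2, -0.2, 0.4]
gripper_width: 0.0294
gripper_force: 18.0
```

Request:
carry_out --deltas '[[0.0,[0,0,2],[0,0,0]],[0.0,[0,0,4],[0,0,0]],[0.0,[0,0,5],[0,0,0]],[0.0,[0,0,5],[0,0,0]]]'

```text
time_s: 44.8
tcp_pos: [0.4825, 0.3574, -0.0054]
eef_rot: [-179.9, -0.1, 3.3]
contact_force: [-0.3, 0.3, -0.3]
gripper_width: 0.0294
gripper_force: 18.0
```

Request:
carry_out --deltas '[[0.0,[0,0,1],[0,0,0]],[0.0,[0,0,2],[0,0,0]],[0.0,[0,0,2],[0,0,0]]]'

```text
time_s: 45.1
tcp_pos: [0.4826, 0.3574, -0.0065]
eef_rot: [-179.9, -0.1, 3.4]
contact_force: [-3.5, -0.9, 12.1]
gripper_width: 0.0294
gripper_force: 18.0
```

Contact. Release, rise, and pull back clear for a final check.

Request:
carry_out --deltas '[[0.48,[0,0,-1],[0,0,0]],[0.48,[0,0,-1],[0,0,0]],[0.48,[0,0,-1],[0,0,0]],[0.48,[0,0,-20],[0,0,0]],[0.48,[0,0,-70],[0,0,0]],[0.48,[0,0,-120],[0,0,0]],[0.48,[0,0,-160],[0,0,0]],[0.48,[0,0,-200],[0,0,0]],[0.48,[0,0,-210],[0,0,0]]]'

```text
time_s: 46.0
tcp_pos: [0.484, 0.3585, 0.2071]
eef_rot: [-179.7, -0.3, 3.4]
contact_force: [-0.3, 0.3, 0.7]
gripper_width: 0.0421
gripper_force: 0.0
```

Request:
carry_out --deltas '[[0.48,[30,200,-40],[0,0,0]],[0.48,[30,200,-40],[0,0,0]],[0.48,[30,200,-40],[0,0,0]],[0.48,[30,200,-40],[0,0,0]],[0.48,[30,200,-40],[0,0,0]],[0.48,[30,200,-40],[0,0,0]],[0.48,[30,200,-40],[0,0,0]],[0.48,[30,200,-40],[0,0,0]]]'

```text
time_s: 46.8
tcp_pos: [0.5235, 0.16, 0.2411]
eef_rot: [180.0, 0.1, 3.4]
contact_force: [0.1, 0.5, -0.3]
gripper_width: 0.042
gripper_force: 0.0
```

```bash
python3 -c "
from h import *
from moulds2 import bright
bright('side13','side',zt=.026,C=(.509,.3085),rad=.12,zlo=.017,zhi=.035)
I,D=shot('top','top8'); W=cloud('top',D)
z=W[:,:,2]; k=(abs(z-.042)<.006)&(W[:,:,1]<-.2)&(W[:,:,1]>-.45)&(W[:,:,0]>.34); p=W[k]; print('lid',np.nanmedian(p[:,2]),p.min(0),p.max(0))
go([]); print(len(D))"
```

```text
side 220 [273. 388.] 0.0256 [536.3 262. ] [30.9 33.1] 3.8 mean [536.7963  260.35556]
side 216 [312. 401.] 0.0259 [459.6 283.1] [28.7 27.7] 3.7 mean [459.22287 283.55396]
side 249 [256. 424.] 0.0258 [558.3 338.7] [30.7 29.5] 3.7 mean [558.33636 338.1451 ]
side 262 [295. 438.] 0.026 [483.9 359. ] [29.  28.4] 3.7 mean [483.58047 359.46356]
lid 0.04183106845425644 [ 0.36592934 -0.42127972  0.03605381] [ 0.55875539 -0.22815324  0.0479993 ]
t 46.9 tcp [523.5 160.1 241.2] rot [180.    0.    3.4] j [ 38.   7. -12.  -0. -71.  56.] F [ 0.1 -0.5 -0.3] w 42.2 gf 0.0
480
```

View pics/side13.png

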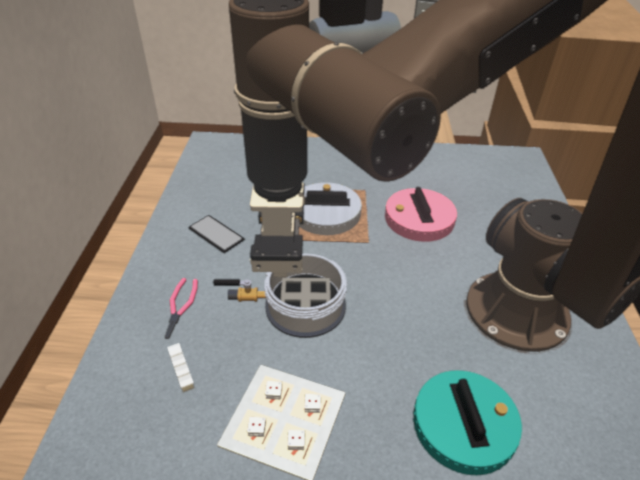

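The four moulds sit on separate cards at (273,390), (312,402), (256,425) and (295,438). The rack is empty, the lid lies flat in the middle of the mat, the vent lever is open and nothing else has moved.

```bash
python3 -c "
from plant import r
print(r.close_job())"
```

```text
the job is handed in; nothing more can be done
None
```

The job is handed in, but no verdict came back: the vent is fully open, the lid lies flat in the middle of the mat, all four moulds are on separate cards, and the pliers, phone, bead case and glass were not touched.

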